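# Re-set the ratchet of a tilting pattern board

### The arm

A 7-joint arm with a two-finger parallel gripper is mounted at the origin on the work surface. World frame = base frame: x ahead of the robot, y to its left, z up, the work surface at z = 0. Lengths are in m, angles in rad, forces in N, time in s.
With the tool pointing down it reaches from about 0.4 to 0.85 m from the base axis. Payload 4.4 kg.
Tool frame: the origin (TCP) lies at the centre of the arm's flange, where the gripper is bolted on; the fingertips stand 199 mm ahead of it and the grasp point (between the pads) lies 180 mm ahead of it; z points along the fingers, y is the direction in which the jaws open and shut (so a half turn about z gives the same grasp; the last joint's range is limited). The gripper opens to 94 mm and grips with 3 to 60 N. Pads are 16 mm wide; open, the fingers measure 119 mm over their backs; the gripper's body (75 mm by 177 mm) begins 78 mm behind the grasp point.
Start: joints at [-1.256, 0.628, 0.038, 1.517, -0.027, 0.996, -0.02], TCP at [0.242, 0.603, 0.405] pointing down, gripper open.
Joint ranges: [-3.06, 3.06], [-0.37, 2.12], [-1.25, 1.32], [0.18, 2.47], [-1.1, 4.24], [0.23, 1.98], [-2.94, 2.94]. Speed limits (rad/s): [2.57, 2.57, 3.14, 3.14, 3.14, 3.14, 3.14].

### API

Orientations are given as a rotation vector (axis times angle).
In Python, from cell import get_state, grab_frame, camera_model, close_job gives the robot as it stands.
- The arm moves only by the tool apply_moves, never from a script. Its arguments are lists of equal length, an entry for each row: "grip": the opening, from -1 (shut) to 1 (fully open), so that 0 is half open; "offset": the shift along the tool's x, y, z in m, a list of three; "dr": the turn, a rotation vector about the tool's x, y, z in rad, a list of three. In form: {"grip": [grip, ...], "offset": [[tx, ty, tz], ...], "dr": [[wx, wy, wz], ...]}. A call has 1 to 20 rows; each row shifts and turns the commanded pose from where the row before left it, along the tool's axes as they then stand; what a row does not reach is not made up. A row lasts 1/10 s, in which the tool goes at most 50 mm and 8.59 degrees, less where a joint would pass 70% of its speed; a pose out of reach is approached as far as the arm can. A call with a gripper value outside its range is refused whole. The fingers move at their own pace and stop on an object; "newtons" is the grip in N (left out, the last holds). Time passes only in rows, so rows that do not move let the fingers close. It gives the time, the measured TCP pose, the force and the opening at its end, in the units of the state.
- get_state(): the state, without advancing time (a new reading comes with each control period).
- grab_frame(name): name is "scene" or "top"; returns the picture (420x560x3 uint8, blue, green, red); there is no depth.
- camera_model(name): a dict with "K" (3x3 intrinsics, pixels), "k1" (the pictures are not rectified: a ray, as slopes to the right and down, at radius r is drawn at 1 + k1 r^2 times it, then the intrinsics apply), "rvec" (rotation vector, rad) and "tvec" (3), from world to camera coordinates, as OpenCV has them. Camera axes: x right, y down, z forward; pixel columns grow to the right and rows downward; lengths in m; the calibration is good to about 2 mm. A picture is of the moment at which its call begins. camera_model takes no time and is no camera call.
- close_job(): hands the job in, once; it reports no verdict.
The state is a dict: "time": time; "joint_positions": joint angles; "qvel": joint speeds; "joint_efforts": joint torques, N m; "tool_pos": TCP position; "tcp_rot": TCP orientation; "contact_force": force on the tool from outside, world axes, zero at the start; "torque": the same for the moment, N m; "width": finger opening in m.
Only numpy, scipy, OpenCV 4.12 (cv2) and the standard library are available. Lean on these libraries where they do the work, as an engineer would, in place of code of your own. Each camera call takes 0.05 s, during which the arm holds its last target.

### The job

The tilting pattern board is propped too steep. Take it by its handle bar and lift it past its top notch until it just meets the rubber stop, which throws the red pawl clear (do not force it against the stop); then lower it all the way down flat without letting it drop, so that the pawl is re-armed, and raise it again to rest in the second notch from the bottom. Let go, and leave everything else on the bench where it is.

Things in the scene. Friction and masses are not known exactly. Their poses are not given: they have to be found in the camera images.
- stand: Fixed dark timber stand of the tilting board, base 305 x 410 x 18 mm. Origin on the bench, midway across the board, 140 mm from under the hinge axis; x from the hinge edge towards the handle edge, y along the hinge, z up. An orange block clamped high on its steel quadrant carries a cam that throws the pawl out, and just above it a black rubber stop; the block's place varies and is not measured.
- hinge (a point): On the hinge axis, midway across the board, 85 mm above the bench; axes as the stand's. The lug on the board's +y edge meets the rubber stop somewhere between 0.78 and 1.08 rad; the pawl is thrown 0.02 to 0.05 rad before that. The rubber (180 mm from the axis) gives about 6 N per mm; over 20 N on it, or some 12 N more than lifting takes at the handle, is forcing.
- board (a joint): Board angle, rad: 0 flat on its end stop, growing as the handle edge rises. It rests in the notches at 0.17, 0.29, 0.41, 0.53 (first to fourth) and starts in the third. To set a notch lift 0.03 to 0.04 beyond it, then let down onto the tooth. Unpropped, it falls at 1.2 to 2.2 rad/s; over 1 rad/s counts as dropped.
- handle (a point): Middle of the round aluminium handle bar, 14 mm thick, 120 mm long along the hinge, 290 mm from the hinge axis in the board's mid-plane, 43 mm clear of the board's edge (board 240 x 330 x 12 mm, teal mat, 0.5 to 0.85 kg). It can be pinched across from above and turns between the fingers as the board swings. Lifting takes 2 to 6 N; the pawl adds about 1 N.
- notch2 (a point): Yellow dot on the steel quadrant, marking its second notch from the bottom. The quadrant (radius 165 to 200 mm about the hinge, 12 mm thick) stands 192 mm to the +y side of the board's middle, up to 270 mm above the bench, with four saw-tooth notches on its outer edge.
- pawl_pivot (a point): Pivot of the red pawl (60 mm long) on the board's +y edge, 235 mm from the hinge axis. Its tip rides up over the teeth and props the board against going down. Once thrown out over centre by the cam it stays out and nothing holds the board but the hand.
- ramp (a point): Middle of the orange ramp at the foot of the quadrant. It pushes a thrown-out pawl back in as the board comes down flat (surely so below 0.03 rad); the pawl then catches again on the way up.
- jar: Bystander: dark jar with black lid, 68 mm across, 85 mm high, beside the stand. Origin at the centre of its underside.
- pot: Bystander: steel cup, 72 mm across, 80 mm high, beside the quadrant. Origin at the centre of its underside.
- tin: Bystander: tin, 70 mm across, 100 mm high, on the right. Origin at the centre of its underside.
- hammer: Bystander: hammer lying on the left. Origin on its underside.
- awl: Bystander: awl with wooden handle lying on the right. Origin on its underside.
- brush: Bystander: brush lying at the far side. Origin on its underside.
- heel_block: Bystander: pale wood block, 90 x 60 x 35 mm, on the left. Origin at the centre of its underside.

How it is judged:
By the outcome, as a careful person would: the job done as asked, in the order asked, and still so for the second after the job is handed in, with the robot touching nothing.
It also fails if it takes over 72 s, if anything falls off the work surface, if the arm or the gripper's body presses on something with over 40 N, if the wrist force passes 120 N, or if a joint passes its speed limit or range.

## Working session

There is one attempt and no reset: what is moved stays moved. The work goes in short steps, Python scripts to look and compute and a tool call to move; the robot and the scene stay as the last step left them, time stands still between calls to the robot, and variables do not carry over. Pictures are saved under pics/ and viewed, and the job is handed in when it is done.

Besides the shell and the picture viewer there is one more tool, called after "Call:" as name(argument=value, ...) on one line, values as JSON. apply_moves: Moves the arm, as the interface text tells. Its arguments: {"type":"object","properties":{"grip":{"type":"array","items":{"type":"number"}},"offset":{"type":"array","items":{"type":"array","items":{"type":"number"}}},"dr":{"type":"array","items":{"type":"array","items":{"type":"number"}}},"newtons":{"type":"number"}},"required":["grip","offset","dr"]}

```bash
ls; mkdir -p pics; python3 - <<'E'
from cell import *
import cv2
s=get_state();print(s)
for n in("scene","top"):
    cv2.imwrite(f"pics/{n}0.png",grab_frame(n));print(camera_model(n))
E
```

```text
pics
{'time': 0.0, 'joint_positions': array([-1.25574328,  0.62929632,  0.03844324,  1.51836649, -0.02700309,
        0.9962938 , -0.01996636]), 'qvel': array([-0.00088847, -0.00146459, -0.00029796,  0.00144863, -0.00105879,
       -0.00099155,  0.00090177]), 'joint_efforts': array([ 4.58212944e-04, -5.49735367e+01,  1.14350639e+00, -1.86631018e+01,
       -5.22288471e-02,  2.36745895e-02,  1.63200198e-04]), 'tool_pos': array([0.24147192, 0.60316202, 0.40378657]), 'tcp_rot': array([-5.94523091e-01, -3.08448796e+00,  2.85271324e-03]), 'contact_force': array([ 0.03836569,  0.2156882 , -0.52761898]), 'torque': array([-0.04020327, -0.02107313,  0.03937471]), 'width': 0.09389245833394123}
{'K': array([[507.73536809,   0.        , 276.9551216 ],
       [  0.        , 507.73536809, 209.93596242],
       [  0.        ,   0.        ,   1.        ]]), 'k1': -0.14759012238850663, 'rvec': array([ 2.10505164,  1.58383076, -0.4793177 ]), 'tvec': array([-0.15849975, -0.4076137 ,  2.04944073])}
{'K': array([[517.90465093,   0.        , 275.15970168],
       [  0.        , 517.90465093, 209.46090988],
       [  0.        ,   0.        ,   1.        ]]), 'k1': -0.04876349676710429, 'rvec': array([ 2.11267394, -2.16013124,  0.18636762]), 'tvec': array([1.05460160e-03, 5.88635633e-01, 1.63295785e+00])}
```

View pics/scene0.png

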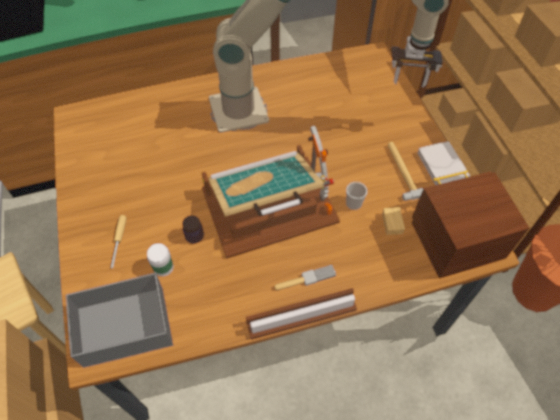

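View pics/top0.png

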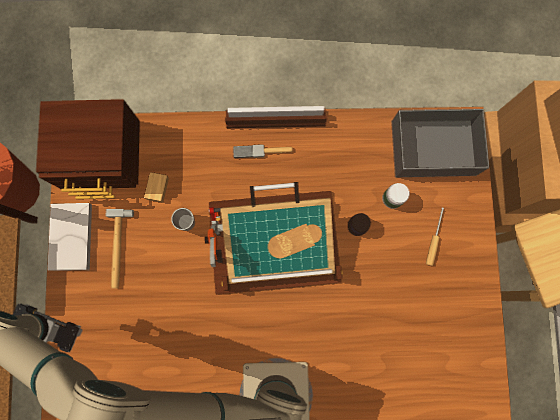

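The scene view shows the board at about (265,185) with its handle at (280,207). In the top view the handle is at (275,187), the hinge strip at (282,277) and the quadrant at x≈212. I'll zoom in.

```bash
cat > h.py <<'E'
import numpy as np, cv2
from cell import *
from scipy.spatial.transform import Rotation as R
def cam(n):
    c=camera_model(n); return c,R.from_rotvec(c["rvec"]).as_matrix()
def ray(n,p):
    c,M=cam(n); D=np.array([c["k1"],0,0,0,0.])
    u=cv2.undistortPoints(np.array([[p]],float),c["K"],D)[0,0]
    d=M.T@np.array([*u,1]); return -M.T@c["tvec"], d/np.linalg.norm(d)
def proj(n,X):
    c,M=cam(n); return cv2.projectPoints(np.array(X,float).reshape(-1,1,3),c["rvec"],c["tvec"],c["K"],np.array([c["k1"],0,0,0,0.]))[0][:,0]
def plane(n,p,z):
    o,d=ray(n,p); return o+d*(z-o[2])/d[2]
def tri(ps,pt):
    a,d=ray("scene",ps); b,e=ray("top",pt)
    s=np.linalg.lstsq(np.c_[d,-e],b-a,rcond=None)[0]
    p,q=a+s[0]*d,b+s[1]*e
    return (p+q)/2, np.linalg.norm(p-q)
def crop(n,im,x,y,w,h,f,out):
    cv2.imwrite(f"pics/{out}.png",cv2.resize(im[y:y+h,x:x+w],None,fx=f,fy=f,interpolation=cv2.INTER_CUBIC))
E
python3 - <<'E'
from h import *
crop("",cv2.imread("pics/scene0.png"),190,115,190,140,4,"s0c")
crop("",cv2.imread("pics/top0.png"),165,165,220,150,3.6,"t0c")
E
```

```text
(no output)
```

View pics/s0c.png

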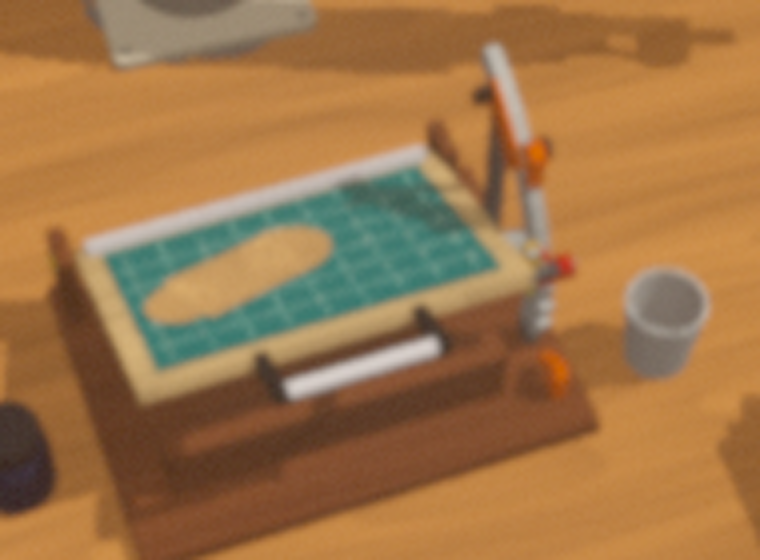

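View pics/t0c.png

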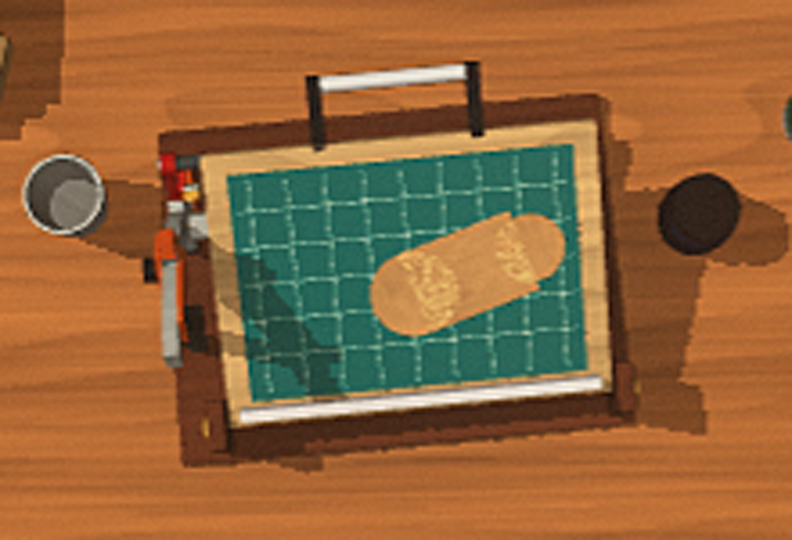

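The crops show the handle bar clearly: scene crop (285,390)–(440,345), top crop (320,82)–(468,72). The red pawl sits on the +y edge with the orange cam above it. Next I'll measure the handle and the stand.

```bash
cat >> h.py <<'E'
def bar(im,box,k=None):
    x,y,w,h=box; c=im[y:y+h,x:x+w].astype(int)
    m=((c.min(2)>145)&(c.max(2)-c.min(2)<50)).astype(np.uint8)
    n,l,st,ce=cv2.connectedComponentsWithStats(m)
    i=1+np.argmax(st[1:,4]); r=cv2.minAreaRect(np.argwhere(l==i)[:,::-1].astype(np.float32))
    b=cv2.boxPoints(r)+[x,y]
    return ce[i]+[x,y],st[i,4],b
E
python3 - <<'E'
from h import *
s=cv2.imread("pics/scene0.png");t=cv2.imread("pics/top0.png")
a=bar(s,(255,195,50,22));b=bar(t,(250,180,50,14))
print(a,b)
def ends(q):
    q=q[np.argsort(q[:,0])]; return q[:2].mean(0),q[2:].mean(0)
print("mid",tri(a[0],b[0]))
sl,sr=ends(a[2]);tl,tr=ends(b[2])
L,R_=tri(sr,tl),tri(sl,tr);print(L,R_,np.linalg.norm(L[0]-R_[0]))
C=[plane("top",(165+u/3.6,165+v/3.6),.018) for u,v in[(160,133),(600,95),(183,465)]]
print(C, np.linalg.norm(C[0]-C[1]),np.linalg.norm(C[0]-C[2]))
cen=(C[1]+C[2])/2; print("stand cen",cen, "yaws",np.arctan2(*(C[0]-C[2])[[1,0]]),np.arctan2(*(C[0]-C[1])[[1,0]])-np.pi/2)
E
```

```text
(array([279.88757396, 206.43786982]), np.int32(169), array([[261.03669786, 209.78899193],
       [297.64220428, 198.80734134],
       [298.90826035, 203.02752495],
       [262.30275345, 214.00917625]])) (array([273.67549669, 186.12582781]), np.int32(151), array([[253.82787418, 186.10655689],
       [292.95901871, 182.54918098],
       [293.29508591, 186.24590206],
       [254.16394043, 189.80327797]]))
mid (array([ 0.63310039, -0.00777225,  0.2023481 ]), np.float64(0.000394541609934184))
(array([0.62900086, 0.05141325, 0.20224975]), np.float64(0.0016669007772555575)) (array([ 0.63702722, -0.065951  ,  0.20247517]), np.float64(5.1849029059767956e-05)) 0.11763860504876397
[array([0.6239271 , 0.20524553, 0.018     ]), array([ 0.65083935, -0.20199959,  0.018     ]), array([0.32097373, 0.18530681, 0.018     ])] 0.40813338568745966 0.3036087877333232
stand cen [ 0.48590654 -0.00834639  0.018     ] yaws 0.0657197338706556 0.06598772327369828
```

```bash
python3 - <<'E'
from h import *
s=get_state();M=R.from_rotvec(s["tcp_rot"]).as_matrix();print(M.round(3))
yw=.067
T=np.c_[[-np.sin(yw),np.cos(yw),0],[np.cos(yw),np.sin(yw),0],[0,0,-1]]
print(R.from_matrix(M.T@T).as_rotvec())
# hinge checks
xd=np.array([np.cos(yw),np.sin(yw),0]);H=np.array([.6331,-.0078,.2023])
hg=H-.266*xd;hg[2]=.085;print("hinge",hg)
yd=np.array([-xd[1],xd[0],0])
for z in(.085,.095): 
  p=plane("top",(165+421/3.6,165+399/3.6),z);print("strip",(p-hg)@xd,(p-hg)@yd)
print(tri((190+530/4,115+340/4),(0,0))[1]) if 0 else None
E
```

```text
[[-0.928  0.372 -0.001]
 [ 0.372  0.928 -0.002]
 [-0.    -0.002 -1.   ]]
[-1.45488906e-03  9.74016305e-04  1.12299721e+00]
hinge [ 0.36769681 -0.02560867  0.085     ]
strip 0.004569535139917941 -0.0028308554376957965
strip 0.004182175924942668 -0.0026228080489940106
```

Call:
apply_moves(grip=[-0.15,-0.15,-0.15,-0.15,-0.15,-0.15,-0.15,-0.15], offset=[[0,0,-0.015],[0,0,-0.015],[0,0,-0.015],[0,0,-0.015],[0,0,-0.015],[0,0,-0.015],[0,0,-0.015],[0,0,-0.015]], dr=[[0,0,0.14],[0,0,0.14],[0,0,0.14],[0,0,0.14],[0,0,0.14],[0,0,0.14],[0,0,0.14],[0,0,0.14]], newtons=20)

```text
time: 0.9
tool_pos: [0.2414, 0.6034, 0.5248]
tcp_rot: [2.149, 2.292, -0.002]
contact_force: [0.5, -0.8, -0.7]
width: 0.04
```

Call:
apply_moves(grip=[-0.15,-0.15,-0.15,-0.15,-0.15,-0.15,-0.15,-0.15,-0.15,-0.15,-0.15,-0.15,-0.15,-0.15,-0.15,-0.15,-0.15,-0.15,-0.15], offset=[[-0.0353,0.0194,0],[-0.0353,0.0194,0],[-0.0353,0.0194,0],[-0.0353,0.0194,0],[-0.0353,0.0194,0],[-0.0353,0.0194,0],[-0.0353,0.0194,0],[-0.0353,0.0194,0],[-0.0353,0.0194,0],[-0.0353,0.0194,0],[-0.0353,0.0194,0],[-0.0353,0.0194,0],[-0.0353,0.0194,0],[-0.0353,0.0194,0],[-0.0353,0.0194,0],[-0.0353,0.0194,0],[-0.0353,0.0194,0],[-0.0353,0.0194,0],[0,0,0]], dr=[[0,0,0],[0,0,0],[0,0,0],[0,0,0],[0,0,0],[0,0,0],[0,0,0],[0,0,0],[0,0,0],[0,0,0],[0,0,0],[0,0,0],[0,0,0],[0,0,0],[0,0,0],[0,0,0],[0,0,0],[0,0,0],[0,0,0]])

```text
time: 2.8
tool_pos: [0.6355, -0.0122, 0.5238]
tcp_rot: [2.15, 2.286, -0.006]
contact_force: [0.1, -1.0, -0.0]
width: 0.0402
```

```bash
python3 - <<'E'
from h import *
s=get_state();M=R.from_rotvec(s["tcp_rot"]).as_matrix();print(s["tool_pos"],M.round(3),s["joint_positions"].round(2))
H=np.array([.6331,-.0078,.2015]);print("to go",M.T@(H-s["tool_pos"])-[0,0,.18])
im=grab_frame("scene");crop("",im,190,90,190,140,4,"s1c")
E
```

```text
[ 0.63553815 -0.01224482  0.52384407] [[-0.061  0.998 -0.   ]
 [ 0.998  0.061 -0.005]
 [-0.005 -0.    -1.   ]] [-0.3   0.55  0.48  1.4  -0.25  1.26  0.26]
to go [ 0.00621426 -0.00205654  0.14231747]
```

View pics/s1c.png

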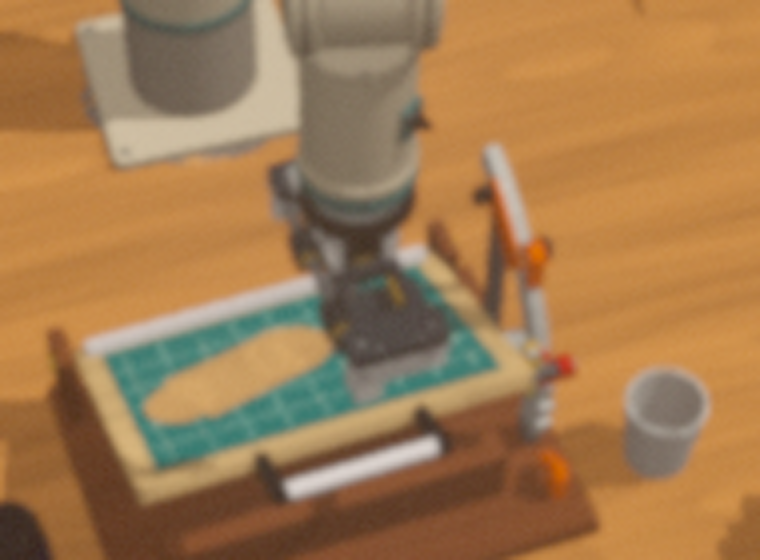

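The gripper hovers above the handle; the bar still shows at crop (285,490)–(440,445). I'll descend onto it.

Call:
apply_moves(grip=[-0.15,-0.15,-0.15,-0.15,-0.15,-0.15,-0.15,-0.15], offset=[[0.002,-0.001,0.02],[0.002,-0.001,0.02],[0.002,0,0.02],[0,0,0.02],[0,0,0.02],[0,0,0.02],[0,0,0.022],[0,0,0]], dr=[[0,0,0],[0,0,0],[0,0,0],[0,0,0],[0,0,0],[0,0,0],[0,0,0],[0,0,0]])

```text
time: 3.65
tool_pos: [0.6303, 0.0021, 0.3797]
tcp_rot: [-2.136, -2.296, 0.006]
contact_force: [-0.4, 0.0, -0.9]
width: 0.04
```

```bash
python3 - <<'E'
from h import *
s=get_state();M=R.from_rotvec(s["tcp_rot"]).as_matrix();print(s["tool_pos"],s["contact_force"],s["tool_pos"]+M@[0,0,.18])
im=grab_frame("scene");crop("",im,190,90,190,140,4,"s2c")
im=grab_frame("top");crop("",im,165,165,220,150,3.6,"t2c")
E
```

```text
[0.63034468 0.0020943  0.37968002] [-0.39977131  0.04970819 -0.93632938] [0.62912458 0.00233008 0.19968431]
```

View pics/s2c.png

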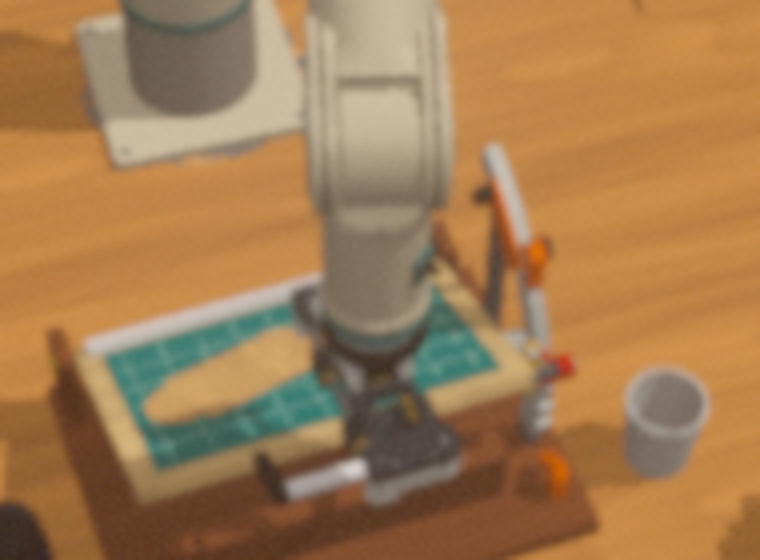

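View pics/t2c.png

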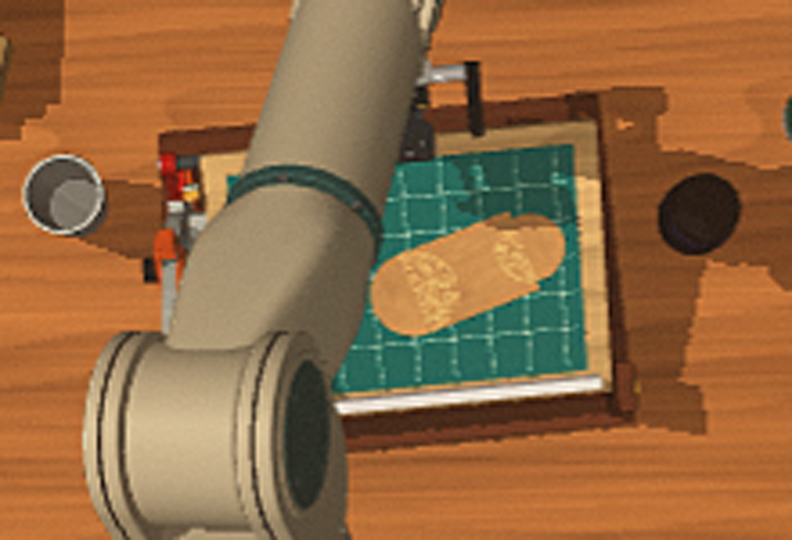

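The fingers straddle the bar, with the grasp point about 10 mm along the bar and 3 mm to the hinge side. I'll recentre and close.

Call:
apply_moves(grip=[-0.15,-0.15,-0.15,-1,-1,-1,-1,-1,-1,-1], offset=[[-0.004,0.0015,0],[-0.004,0.0015,0],[0,0,0],[0,0,0],[0,0,0],[0,0,0],[0,0,0],[0,0,0],[0,0,0],[0,0,0]], dr=[[0,0,0],[0,0,0],[0,0,0],[0,0,0],[0,0,0],[0,0,0],[0,0,0],[0,0,0],[0,0,0],[0,0,0]], newtons=25)

```text
time: 4.75
tool_pos: [0.6345, -0.0079, 0.3821]
tcp_rot: [-2.141, -2.296, 0.003]
contact_force: [-5.4, -0.4, 0.3]
width: 0.0136
```

```bash
python3 - <<'E'
from h import *
s=get_state();M=R.from_rotvec(s["tcp_rot"]).as_matrix();print(s["tool_pos"],s["contact_force"],s["tool_pos"]+M@[0,0,.18],s["width"]);print(M.round(3))
E
```

```text
[ 0.63454248 -0.00786517  0.38207912] [-5.39735933 -0.3689947   0.2586508 ] [ 0.63391284 -0.0078201   0.20208023] 0.013638987119129692
[[-0.07   0.998 -0.003]
 [ 0.998  0.07   0.   ]
 [ 0.    -0.003 -1.   ]]
```

```bash
python3 - <<'E'
from h import *
yw=.067;xd=np.array([np.cos(yw),np.sin(yw),0]);yd=np.array([-xd[1],xd[0],0])
hg=np.array([.6336,-.0078,.0])-.266*xd;hg[2]=.085
def rep(n,a,b):
    p,e=tri((190+a[0]/4,115+a[1]/4),(165+b[0]/3.6,165+b[1]/3.6));q=p-hg;x,y,z=q@xd,q@yd,q[2]
    print(n,p.round(4),"gap",round(e,4),"x,y,z",round(x,3),round(y,3),round(z,3),"r",np.hypot(x,z).round(3),"ang",np.arctan2(z,x).round(3))
rep("inner black",(483,97),(192,318))
rep("outer black",(545,147),(150,270))
rep("outer orange",(538,155),(165,243))
rep("quad top",(492,45),(172,362))
rep("pawl red",(565,267),(168,163))
im=cv2.imread("pics/top0.png");crop("",im,195,195,50,85,9,"t0z")
im=cv2.imread("pics/scene0.png");crop("",im,295,120,45,100,6,"s0z")
E
```

```text
inner black [0.4336 0.154  0.2412] gap 0.0013 x,y,z 0.077 0.175 0.156 r 0.174 ang 1.111
outer black [0.476  0.1926 0.2137] gap 0.0055 x,y,z 0.122 0.21 0.129 r 0.177 ang 0.812
outer orange [0.4955 0.1784 0.2307] gap 0.0055 x,y,z 0.141 0.195 0.146 r 0.202 ang 0.803
quad top [0.3987 0.1698 0.2616] gap 0.0059 x,y,z 0.044 0.193 0.177 r 0.182 ang 1.329
pawl red [0.5694 0.1813 0.1751] gap 0.0034 x,y,z 0.215 0.193 0.09 r 0.233 ang 0.398
```

View pics/t0z.png

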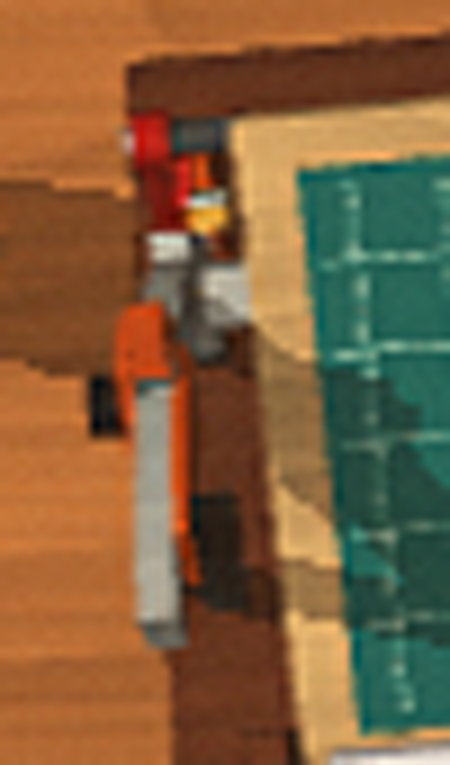

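View pics/s0z.png

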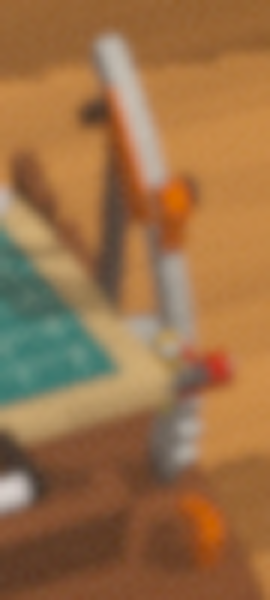

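```bash
cat >> h.py <<'E'
def arc(a,b,n,Rr=.29):
    t=np.linspace(a,b,n+1); return np.c_[np.zeros(n),Rr*np.diff(np.cos(t)),-Rr*np.diff(np.sin(t))].round(4).tolist()
E
python3 - <<'E'
from h import *
yw=.067;xd=np.array([np.cos(yw),np.sin(yw),0]);yd=np.array([-xd[1],xd[0],0])
hg=np.array([.6336,-.0078,.0])-.266*xd;hg[2]=.085
p,e=tri((319.2,174.7),(220,227.8));q=p-hg;print("lug",e,q@xd,q@yd,q[2],np.arctan2(q[2],q@xd),np.hypot(q@xd,q[2]))
print(arc(.41,.73,16))
E
```

```text
lug 0.003945660701445177 0.1621548625356154 0.17380661059833927 0.07151315503801976 0.4153591363748108 0.17722395658441942
[[0.0, -0.0024, -0.0053], [0.0, -0.0025, -0.0052], [0.0, -0.0026, -0.0052], [0.0, -0.0027, -0.0051], [0.0, -0.0028, -0.0051], [0.0, -0.0029, -0.005], [0.0, -0.003, -0.005], [0.0, -0.0031, -0.0049], [0.0, -0.0032, -0.0049], [0.0, -0.0033, -0.0048], [0.0, -0.0034, -0.0047], [0.0, -0.0035, -0.0047], [0.0, -0.0036, -0.0046], [0.0, -0.0036, -0.0045], [0.0, -0.0037, -0.0044], [0.0, -0.0038, -0.0044]]
```

Call:
apply_moves(grip=[-1,-1,-1,-1,-1], offset=[[0,-0.0025,-0.0053],[0,-0.0025,-0.0052],[0,-0.0026,-0.0052],[0,-0.0027,-0.0051],[0,0,0]], dr=[[0,0,0],[0,0,0],[0,0,0],[0,0,0],[0,0,0]])

```text
time: 5.25
tool_pos: [0.6242, -0.0086, 0.4038]
tcp_rot: [-2.141, -2.296, 0.002]
contact_force: [-4.5, 0.3, -6.3]
width: 0.0132
```

```bash
cat >> h.py <<'E'
yw=.067;xd=np.array([np.cos(yw),np.sin(yw),0]);yd=np.array([-xd[1],xd[0],0])
hg=np.array([.6336,-.0078,.0])-.266*xd;hg[2]=.085
def st():
    s=get_state();M=R.from_rotvec(s["tcp_rot"]).as_matrix()
    g=s["tool_pos"]+M@[0,0,.18];q=g-hg;x,z=q@xd,q[2];th=np.arctan2(z,x)
    F=s["contact_force"];fr=F@xd*np.cos(th)+F[2]*np.sin(th);ft=-F@xd*np.sin(th)+F[2]*np.cos(th)
    print("t %.2f th %.4f r %.4f Ft %.2f Fr %.2f w %.4f lat %.4f"%(s["time"],th,np.hypot(x,z),ft,fr,s["width"],q@yd),F.round(2),"tilt",M[:,2].round(3))
E
python3 -c "
from h import *
st()"
```

```text
t 5.25 th 0.4967 r 0.2914 Ft -3.38 Fr -6.94 w 0.0132 lat -0.0001 [-4.52  0.33 -6.28] tilt [-0.002  0.001 -1.   ]
```

Call:
apply_moves(grip=[-1,-1,-1,-1,-1,-1,-1,-1,-1,-1,-1,-1], offset=[[0,-0.0038,-0.0055],[0,-0.0029,-0.005],[0,-0.003,-0.005],[0,-0.0031,-0.0049],[0,-0.0032,-0.0049],[0,-0.0033,-0.0048],[0,-0.0034,-0.0047],[0,-0.0035,-0.0047],[0,-0.0036,-0.0046],[0,-0.0036,-0.0045],[0,-0.0037,-0.0044],[0,0,0]], dr=[[0,0,0],[0,0,0],[0,0,0],[0,0,0],[0,0,0],[0,0,0],[0,0,0],[0,0,0],[0,0,0],[0,0,0],[0,0,0],[0,0,0]])

```text
time: 6.45
tool_pos: [0.5882, -0.0112, 0.4576]
tcp_rot: [2.142, 2.297, 0.003]
contact_force: [0.1, 1.2, -4.1]
width: 0.0128
```

```bash
python3 - <<'E'
from h import *
st()
im=grab_frame("scene");crop("",im,230,70,150,130,5,"s3c")
print(arc(.72,.90,18))
E
```

```text
t 6.45 th 0.7173 r 0.2930 Ft -3.26 Fr -2.56 w 0.0128 lat -0.0003 [ 0.13  1.2  -4.14] tilt [ 0.002  0.    -1.   ]
[[0.0, -0.0019, -0.0022], [0.0, -0.0019, -0.0022], [0.0, -0.002, -0.0021], [0.0, -0.002, -0.0021], [0.0, -0.002, -0.0021], [0.0, -0.002, -0.0021], [0.0, -0.002, -0.0021], [0.0, -0.0021, -0.002], [0.0, -0.0021, -0.002], [0.0, -0.0021, -0.002], [0.0, -0.0021, -0.002], [0.0, -0.0021, -0.0019], [0.0, -0.0022, -0.0019], [0.0, -0.0022, -0.0019], [0.0, -0.0022, -0.0019], [0.0, -0.0022, -0.0019], [0.0, -0.0022, -0.0018], [0.0, -0.0023, -0.0018]]
```

View pics/s3c.png

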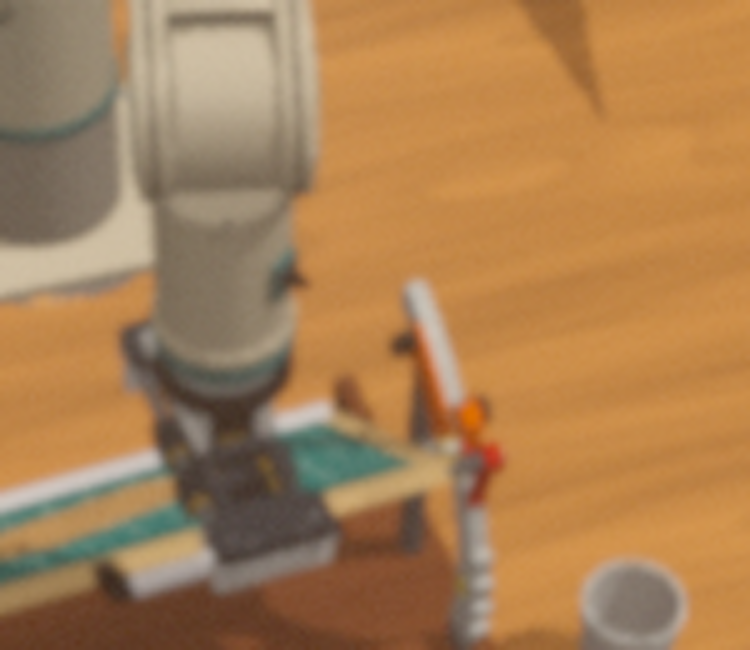

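Call:
apply_moves(grip=[-1,-1,-1,-1,-1,-1,-1,-1], offset=[[0,-0.0024,-0.0022],[0,-0.0024,-0.0022],[0,-0.002,-0.0021],[0,-0.002,-0.0021],[0,-0.002,-0.0021],[0,-0.002,-0.0021],[0,0,0],[0,0,0]], dr=[[0,0,0],[0,0,0],[0,0,0],[0,0,0],[0,0,0],[0,0,0],[0,0,0],[0,0,0]])

```text
time: 7.3
tool_pos: [0.5764, -0.012, 0.4705]
tcp_rot: [2.14, 2.296, 0.005]
contact_force: [5.4, 3.0, 1.3]
width: 0.0133
```

```bash
python3 - <<'E'
from h import *
st()
im=grab_frame("scene");crop("",im,280,110,70,60,10,"s4c")
im=grab_frame("top");crop("",im,195,195,60,85,7,"t4c")
E
```

```text
t 7.30 th 0.7759 r 0.2934 Ft -3.01 Fr 4.88 w 0.0133 lat -0.0004 [5.4  2.99 1.27] tilt [ 0.005  0.    -1.   ]
```

View pics/s4c.png

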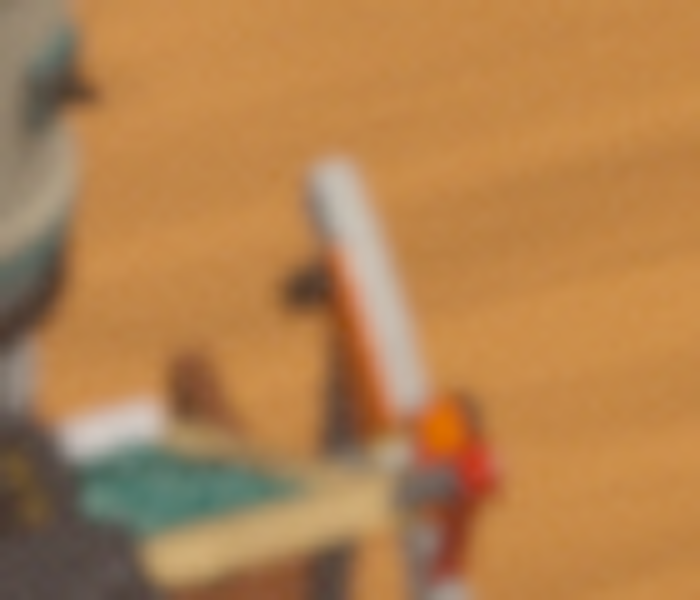

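View pics/t4c.png

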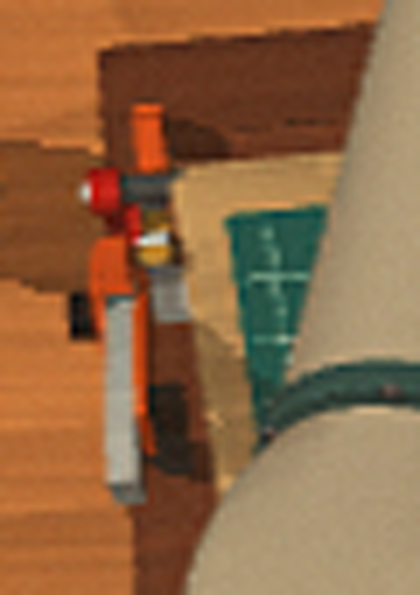

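Pawl at scene crop (475,465), still below the cam and riding in. The lug is at about (390,450) and the rubber stop at (310,285), so there is a good way to go yet. I'll continue with a small radial relief.

Call:
apply_moves(grip=[-1,-1,-1,-1,-1,-1,-1], offset=[[0,-0.0015,-0.0026],[0,-0.002,-0.002],[0,-0.0021,-0.002],[0,-0.0021,-0.002],[0,-0.0021,-0.002],[0,0,0],[0,0,0]], dr=[[0,0,0],[0,0,0],[0,0,0],[0,0,0],[0,0,0],[0,0,0],[0,0,0]])

```text
time: 8.1
tool_pos: [0.5665, -0.0127, 0.4809]
tcp_rot: [2.14, 2.296, 0.004]
contact_force: [5.2, 2.6, 2.8]
width: 0.0132
```

```bash
python3 - <<'E'
from h import *
st()
im=grab_frame("scene");crop("",im,280,110,70,60,10,"s5c")
E
```

```text
t 8.10 th 0.8251 r 0.2939 Ft -2.05 Fr 5.73 w 0.0132 lat -0.0004 [5.23 2.63 2.82] tilt [ 0.004  0.    -1.   ]
```

View pics/s5c.png

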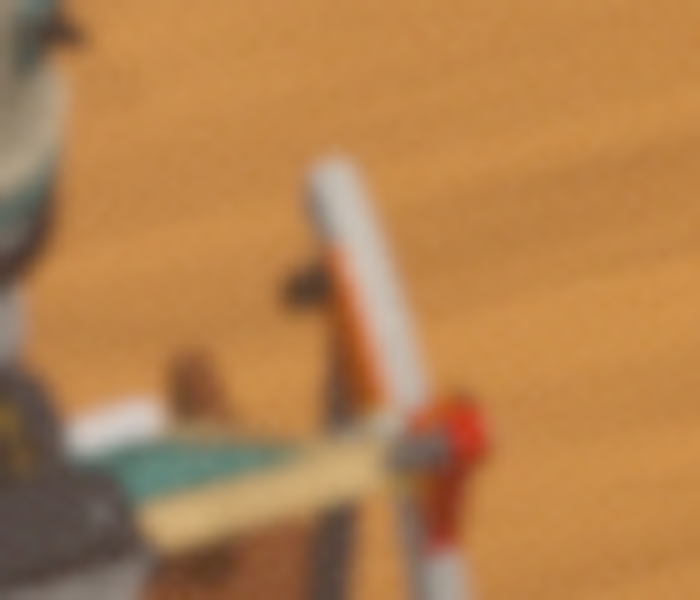

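The pawl head is passing the cam, with its tip still in at (445,545); the stop is still well clear of the lug. Continuing.

Call:
apply_moves(grip=[-1,-1,-1,-1,-1,-1,-1], offset=[[0,-0.0014,-0.0027],[0,-0.0019,-0.0022],[0,-0.0021,-0.002],[0,-0.0021,-0.0019],[0,-0.0022,-0.0019],[0,0,0],[0,0,0]], dr=[[0,0,0],[0,0,0],[0,0,0],[0,0,0],[0,0,0],[0,0,0],[0,0,0]])

```text
time: 8.85
tool_pos: [0.5561, -0.0134, 0.491]
tcp_rot: [2.142, 2.297, 0.002]
contact_force: [5.1, 2.2, 0.4]
width: 0.0131
```

```bash
python3 - <<'E'
from h import *
st()
im=grab_frame("scene");crop("",im,280,110,70,60,10,"s6c")
E
```

```text
t 8.85 th 0.8753 r 0.2944 Ft -3.80 Fr 3.66 w 0.0131 lat -0.0004 [5.12 2.21 0.38] tilt [ 0.001  0.    -1.   ]
```

View pics/s6c.png

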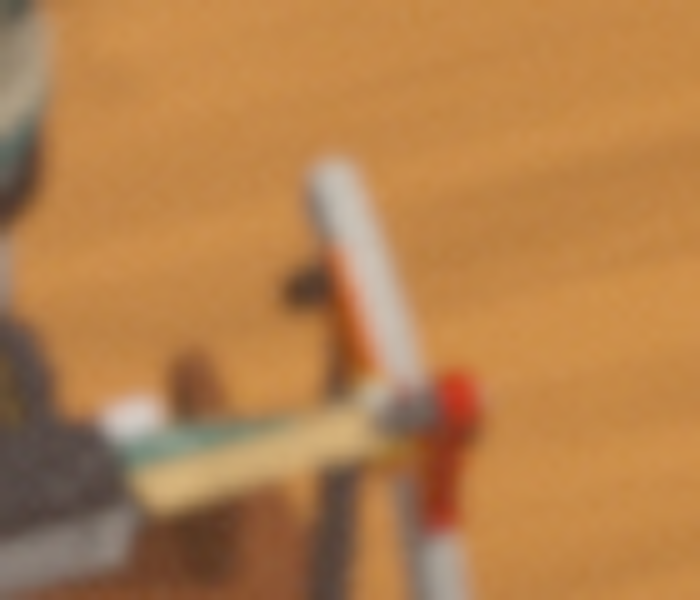

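Call:
apply_moves(grip=[-1,-1,-1,-1,-1,-1,-1], offset=[[0,-0.0017,-0.0024],[0,-0.0019,-0.0022],[0,-0.0021,-0.0019],[0,-0.0022,-0.0018],[0,-0.0023,-0.0018],[0,0,0],[0,0,0]], dr=[[0,0,0],[0,0,0],[0,0,0],[0,0,0],[0,0,0],[0,0,0],[0,0,0]])

```text
time: 9.6
tool_pos: [0.5454, -0.0143, 0.5006]
tcp_rot: [-2.142, -2.297, 0.001]
contact_force: [2.1, 1.5, -1.8]
width: 0.0133
```

```bash
python3 - <<'E'
from h import *
st()
im=grab_frame("scene");crop("",im,280,110,70,60,10,"s7c")
im=grab_frame("top");crop("",im,195,195,60,85,7,"t7c")
E
```

```text
t 9.60 th 0.9254 r 0.2949 Ft -2.86 Fr -0.11 w 0.0133 lat -0.0005 [ 2.13  1.49 -1.81] tilt [-0.001  0.    -1.   ]
```

View pics/s7c.png

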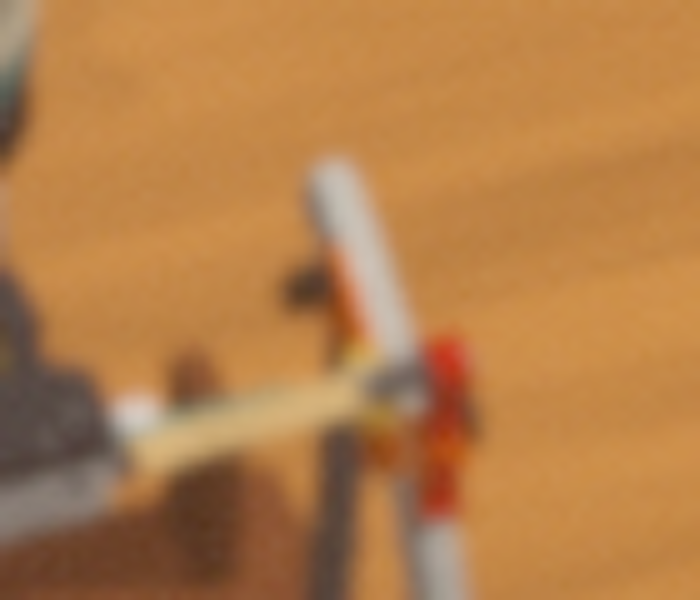

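View pics/t7c.png

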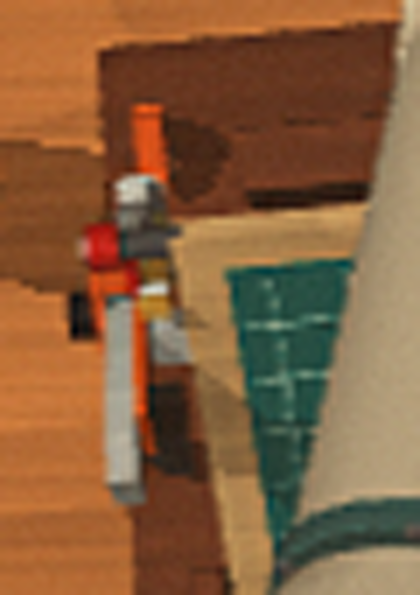

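The pawl arm, (440,350)–(440,510), now overlaps the orange cam, and the lug is nearing the stop. Switching to small steps.

Call:
apply_moves(grip=[-1,-1,-1,-1,-1,-1], offset=[[0,-0.0012,-0.0009],[0,-0.0012,-0.0009],[0,-0.0012,-0.0009],[0,-0.0012,-0.0009],[0,0,0],[0,0,0]], dr=[[0,0,0],[0,0,0],[0,0,0],[0,0,0],[0,0,0],[0,0,0]])

```text
time: 10.3
tool_pos: [0.5408, -0.0145, 0.5042]
tcp_rot: [-2.142, -2.297, 0.001]
contact_force: [2.4, 2.2, -2.9]
width: 0.0131
```

```bash
python3 - <<'E'
from h import *
st()
im=grab_frame("scene");crop("",im,280,110,70,60,10,"s8c")
E
```

```text
t 10.30 th 0.9452 r 0.2951 Ft -3.70 Fr -0.84 w 0.0131 lat -0.0005 [ 2.37  2.23 -2.85] tilt [-0.001  0.    -1.   ]
```

View pics/s8c.png

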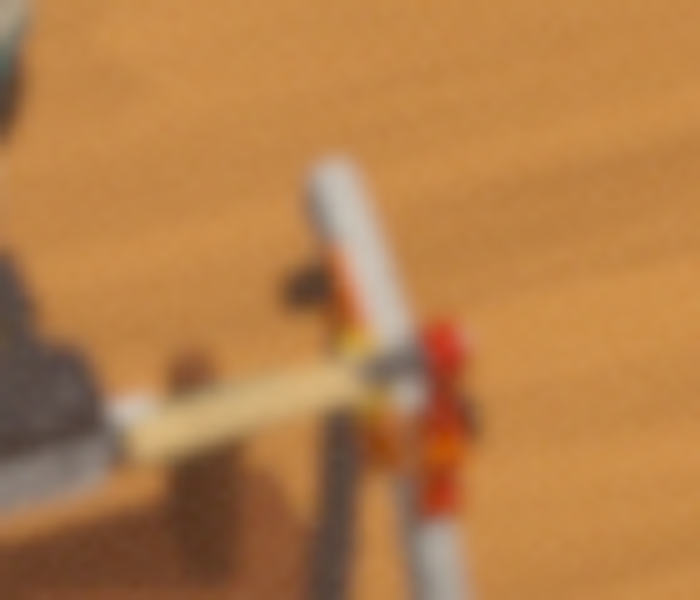

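Call:
apply_moves(grip=[-1,-1,-1,-1,-1,-1], offset=[[0,-0.0012,-0.0008],[0,-0.0012,-0.0008],[0,-0.0012,-0.0008],[0,-0.0012,-0.0008],[0,0,0],[0,0,0]], dr=[[0,0,0],[0,0,0],[0,0,0],[0,0,0],[0,0,0],[0,0,0]])

```text
time: 10.95
tool_pos: [0.5362, -0.0149, 0.5076]
tcp_rot: [-2.142, -2.298, -0.0]
contact_force: [1.8, 2.3, -2.1]
width: 0.0129
```

```bash
python3 - <<'E'
from h import *
st()
im=grab_frame("scene");crop("",im,280,110,70,60,10,"s9c")
E
```

```text
t 10.95 th 0.9643 r 0.2953 Ft -2.74 Fr -0.60 w 0.0129 lat -0.0005 [ 1.76  2.32 -2.06] tilt [ 0.  0. -1.]
```

View pics/s9c.png

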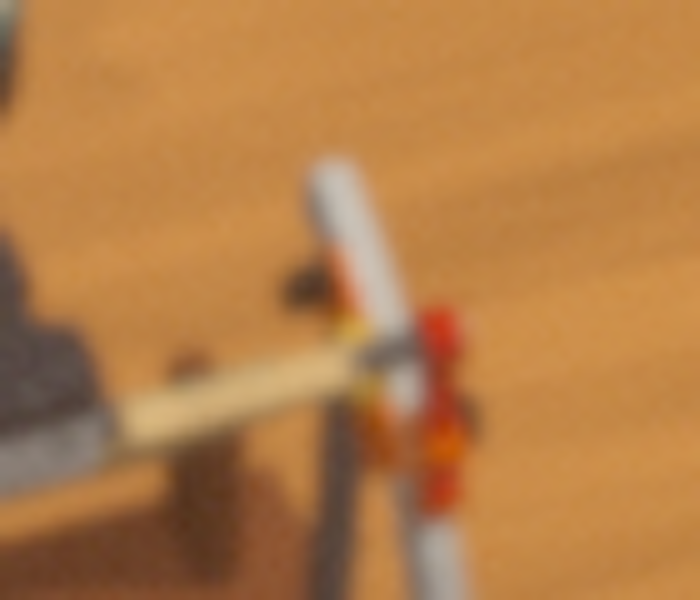

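Call:
apply_moves(grip=[-1,-1,-1,-1,-1,-1], offset=[[0,-0.0012,-0.0008],[0,-0.0012,-0.0008],[0,-0.0012,-0.0008],[0,-0.0012,-0.0008],[0,0,0],[0,0,0]], dr=[[0,0,0],[0,0,0],[0,0,0],[0,0,0],[0,0,0],[0,0,0]])

```text
time: 11.6
tool_pos: [0.5315, -0.0152, 0.5109]
tcp_rot: [2.142, 2.298, 0.001]
contact_force: [2.1, 1.6, -1.1]
width: 0.0133
```

```bash
python3 - <<'E'
from h import *
st()
im=grab_frame("scene");crop("",im,280,110,70,60,10,"s10c")
E
```

```text
t 11.60 th 0.9834 r 0.2954 Ft -2.46 Fr 0.36 w 0.0133 lat -0.0005 [ 2.15  1.6  -1.07] tilt [ 0.001  0.    -1.   ]
```

View pics/s10c.png

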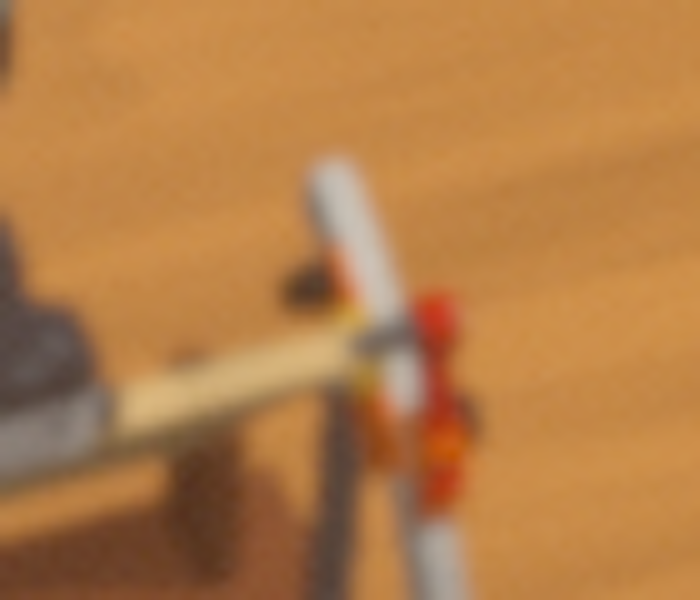

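```bash
python3 - <<'E'
from h import *
im=grab_frame("scene");c=im[130:180,300:345]
cv2.imwrite("pics/s10z.png",np.hstack([cv2.resize(cv2.imread("pics/scene0.png")[130:180,300:345],None,fx=8,fy=8,interpolation=cv2.INTER_CUBIC),cv2.resize(c,None,fx=8,fy=8,interpolation=cv2.INTER_CUBIC)]))
im=grab_frame("top");crop("",im,195,195,60,85,7,"t10c")
E
```

```text
(no output)
```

View pics/s10z.png

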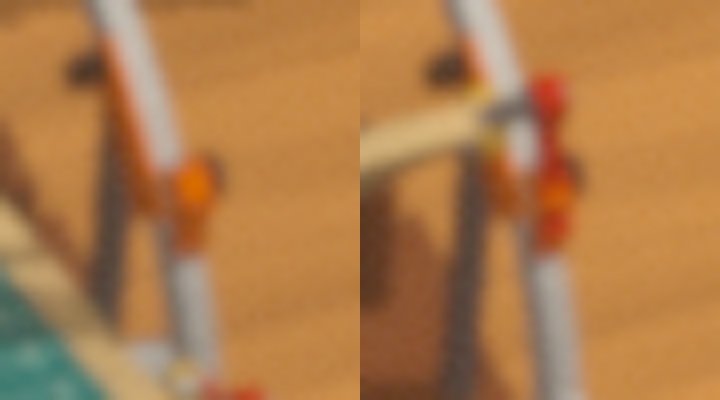

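View pics/t10c.png

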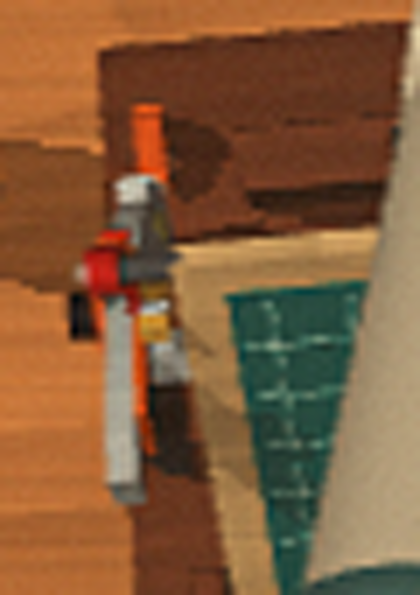

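The pawl tip is now riding over the orange cam wedge at zoom (553,230). In the top view the lug (170,365) is within a couple of source pixels of the black stop (edge at about row 390). Taking finer steps.

Call:
apply_moves(grip=[-1,-1,-1,-1], offset=[[0,-0.0012,-0.0008],[0,-0.0012,-0.0008],[0,0,0],[0,0,0]], dr=[[0,0,0],[0,0,0],[0,0,0],[0,0,0]])

```text
time: 12.15
tool_pos: [0.5291, -0.0154, 0.5126]
tcp_rot: [2.142, 2.297, 0.001]
contact_force: [3.3, 2.1, 0.3]
width: 0.0133
```

```bash
cat > z.py <<'E'
import sys
from h import *
st();n=sys.argv[1]
a=grab_frame("scene")[125:175,295:345];b=grab_frame("top")[210:265,195:245]
f=lambda c,k:cv2.resize(c,(400,400),interpolation=cv2.INTER_CUBIC)
cv2.imwrite(f"pics/z{n}.png",np.hstack([f(a,0),f(b,0)]));st()
E
python3 z.py 11
```

```text
t 12.15 th 0.9930 r 0.2955 Ft -2.72 Fr 2.09 w 0.0133 lat -0.0006 [3.29 2.06 0.27] tilt [ 0.001  0.    -1.   ]
t 12.25 th 0.9927 r 0.2955 Ft -3.35 Fr 2.88 w 0.0133 lat -0.0006 [4.21 2.73 0.58] tilt [ 0.001  0.    -1.   ]
```

View pics/z11.png

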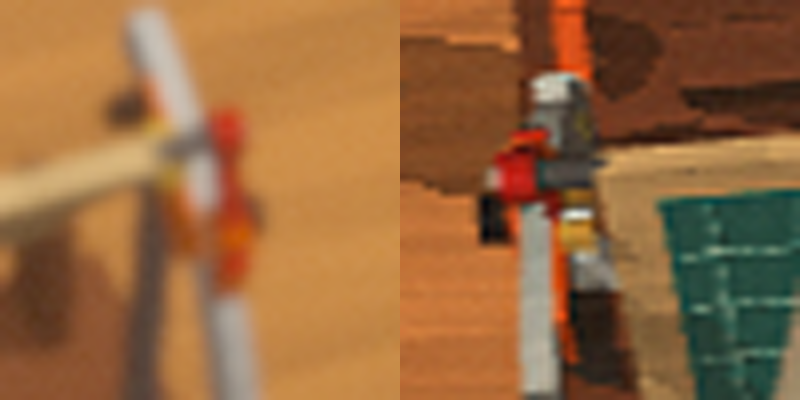

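Call:
apply_moves(grip=[-1,-1,-1,-1], offset=[[0,-0.001,-0.0008],[0,-0.001,-0.0007],[0,0,0],[0,0,0]], dr=[[0,0,0],[0,0,0],[0,0,0],[0,0,0]])

```text
time: 12.65
tool_pos: [0.5271, -0.0155, 0.514]
tcp_rot: [2.142, 2.297, 0.001]
contact_force: [3.6, 2.2, 1.9]
width: 0.0134
```

```bash
python3 z.py 12
```

```text
t 12.65 th 1.0015 r 0.2956 Ft -2.14 Fr 3.67 w 0.0134 lat -0.0006 [3.64 2.19 1.93] tilt [ 0.001  0.    -1.   ]
t 12.75 th 1.0013 r 0.2956 Ft -1.96 Fr 4.30 w 0.0130 lat -0.0006 [3.86 1.79 2.57] tilt [ 0.001  0.    -1.   ]
```

View pics/z12.png

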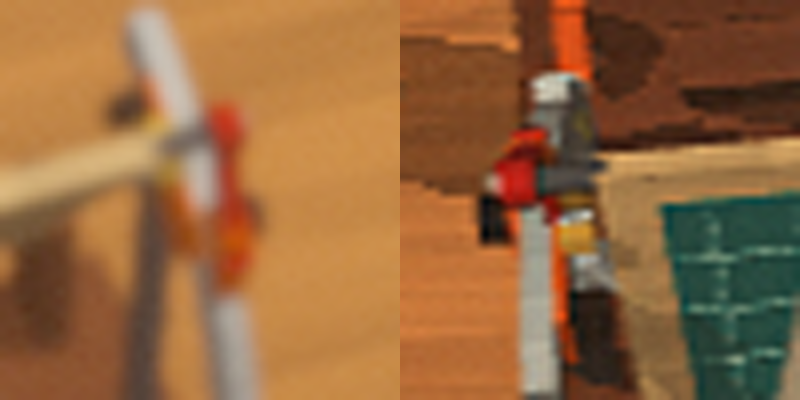

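Call:
apply_moves(grip=[-1,-1,-1,-1], offset=[[0,-0.0008,-0.001],[0,-0.0009,-0.001],[0,0,0],[0,0,0]], dr=[[0,0,0],[0,0,0],[0,0,0],[0,0,0]])

```text
time: 13.15
tool_pos: [0.5251, -0.0157, 0.5156]
tcp_rot: [-2.142, -2.297, 0.001]
contact_force: [2.9, 1.5, 0.0]
width: 0.013
```

```bash
python3 -c "
from h import *
st()"
```

```text
t 13.15 th 1.0111 r 0.2958 Ft -2.54 Fr 1.61 w 0.0130 lat -0.0006 [2.92 1.46 0.02] tilt [-0.001 -0.    -1.   ]
```

Call:
apply_moves(grip=[-1,-1,-1,-1], offset=[[0,-0.001,-0.0008],[0,-0.001,-0.0007],[0,0,0],[0,0,0]], dr=[[0,0,0],[0,0,0],[0,0,0],[0,0,0]])

```text
time: 13.55
tool_pos: [0.523, -0.0158, 0.517]
tcp_rot: [-2.142, -2.297, 0.001]
contact_force: [2.2, 1.8, -1.6]
width: 0.0132
```

```bash
python3 z.py 13
```

```text
t 13.55 th 1.0196 r 0.2958 Ft -2.80 Fr -0.16 w 0.0132 lat -0.0006 [ 2.19  1.79 -1.6 ] tilt [-0.001 -0.    -1.   ]
t 13.65 th 1.0195 r 0.2958 Ft -3.02 Fr 0.49 w 0.0130 lat -0.0006 [ 2.75  1.2  -1.17] tilt [-0.001 -0.    -1.   ]
```

View pics/z13.png

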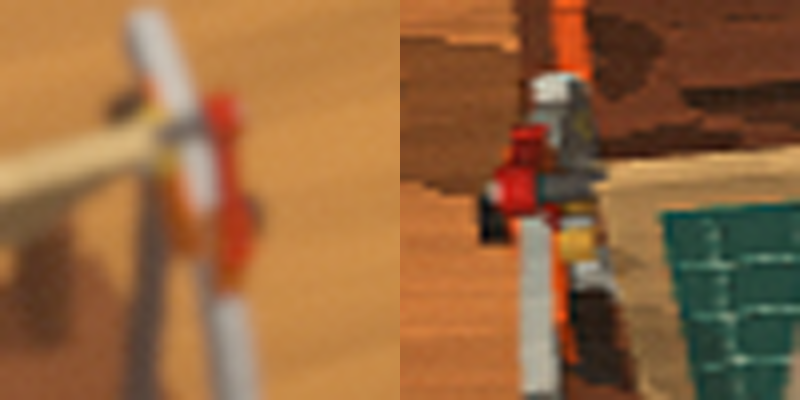

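The red pawl now covers the orange wedge and is being pushed outward. No stop force yet (Ft ≈ -3).

Call:
apply_moves(grip=[-1,-1,-1,-1], offset=[[0,-0.001,-0.0008],[0,-0.001,-0.0007],[0,0,0],[0,0,0]], dr=[[0,0,0],[0,0,0],[0,0,0],[0,0,0]])

```text
time: 14.05
tool_pos: [0.521, -0.016, 0.5184]
tcp_rot: [-2.142, -2.297, 0.002]
contact_force: [1.1, 1.4, -3.5]
width: 0.0133
```

```bash
python3 z.py 14
```

```text
t 14.05 th 1.0282 r 0.2959 Ft -2.85 Fr -2.34 w 0.0133 lat -0.0006 [ 1.14  1.43 -3.47] tilt [-0.002 -0.    -1.   ]
t 14.15 th 1.0280 r 0.2960 Ft -1.93 Fr -2.23 w 0.0130 lat -0.0006 [ 0.41  1.31 -2.91] tilt [-0.001 -0.    -1.   ]
```

View pics/z14.png

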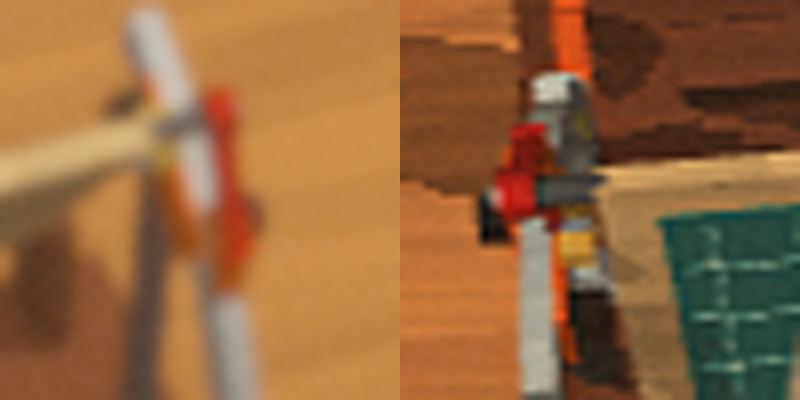

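Call:
apply_moves(grip=[-1,-1,-1,-1], offset=[[0,-0.0011,-0.0006],[0,-0.0011,-0.0006],[0,0,0],[0,0,0]], dr=[[0,0,0],[0,0,0],[0,0,0],[0,0,0]])

```text
time: 14.55
tool_pos: [0.5189, -0.0161, 0.5198]
tcp_rot: [-2.142, -2.297, 0.001]
contact_force: [-0.5, 0.9, -4.8]
width: 0.0128
```

```bash
python3 z.py 15
```

```text
t 14.55 th 1.0364 r 0.2961 Ft -2.05 Fr -4.34 w 0.0128 lat -0.0006 [-0.51  0.89 -4.78] tilt [-0.001  0.    -1.   ]
t 14.65 th 1.0361 r 0.2961 Ft -2.72 Fr -3.36 w 0.0130 lat -0.0006 [ 0.54  1.26 -4.28] tilt [-0.001  0.    -1.   ]
```

View pics/z15.png

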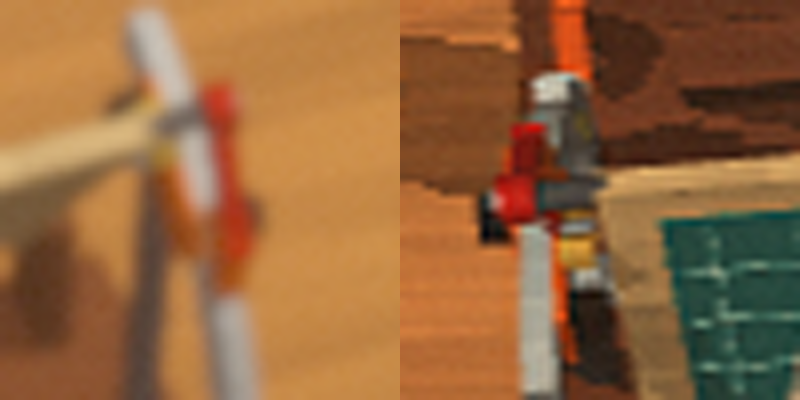

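Call:
apply_moves(grip=[-1,-1,-1,-1], offset=[[0,-0.0013,-0.0005],[0,-0.0013,-0.0004],[0,0,0],[0,0,0]], dr=[[0,0,0],[0,0,0],[0,0,0],[0,0,0]])

```text
time: 15.05
tool_pos: [0.5166, -0.0162, 0.521]
tcp_rot: [2.142, 2.298, 0.0]
contact_force: [0.3, 1.6, -3.8]
width: 0.0134
```

```bash
python3 z.py 16
```

```text
t 15.05 th 1.0444 r 0.2961 Ft -2.21 Fr -3.08 w 0.0134 lat -0.0006 [ 0.25  1.64 -3.78] tilt [ 0.  0. -1.]
t 15.15 th 1.0442 r 0.2961 Ft -2.59 Fr -2.63 w 0.0131 lat -0.0006 [ 0.8   1.71 -3.57] tilt [ 0.  0. -1.]
```

View pics/z16.png

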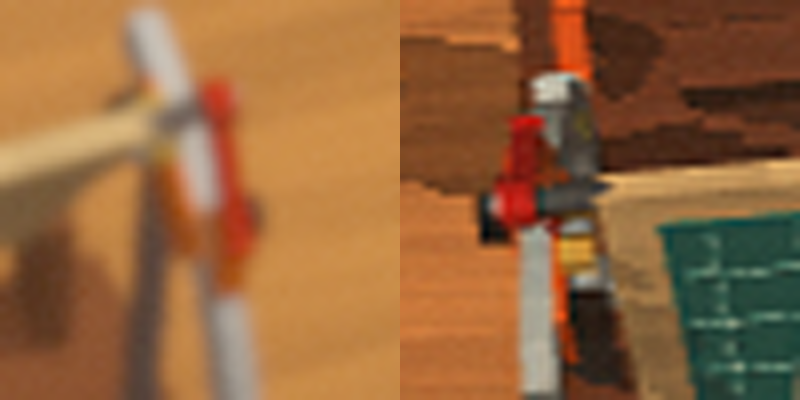

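```bash
python3 - <<'E'
from h import *
p,e=tri((322.75,137.25),(209.4,236.8));q=p-hg;print(e,q@xd,q@yd,q[2],np.arctan2(q[2],q@xd),np.hypot(q@xd,q[2]))
E
```

```text
0.004810260101912473 0.12102056312678844 0.19302264973411357 0.20484203731406087 1.037169403771544 0.23792065263549544
```

The pawl pin triangulates to about 1.04 rad, r≈0.238 (expected 0.235), which agrees with the arm. I'll continue with a slightly firmer grip.

Call:
apply_moves(grip=[-1,-1,-1,-1], offset=[[0,-0.0012,-0.0005],[0,-0.0012,-0.0005],[0,0,0],[0,0,0]], dr=[[0,0,0],[0,0,0],[0,0,0],[0,0,0]], newtons=32)

```text
time: 15.55
tool_pos: [0.5144, -0.0164, 0.5222]
tcp_rot: [2.142, 2.297, 0.001]
contact_force: [1.6, 0.8, -2.3]
width: 0.0132
```

```bash
python3 z.py 17
```

```text
t 15.55 th 1.0524 r 0.2961 Ft -2.61 Fr -1.16 w 0.0132 lat -0.0006 [ 1.64  0.83 -2.31] tilt [ 0.001  0.    -1.   ]
t 15.65 th 1.0522 r 0.2961 Ft -2.35 Fr -1.64 w 0.0133 lat -0.0006 [ 1.17  0.97 -2.59] tilt [ 0.001  0.    -1.   ]
```

View pics/z17.png

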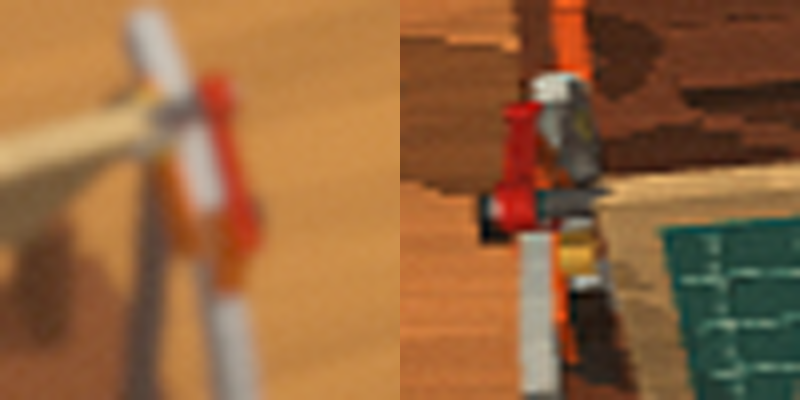

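The pawl is swinging outward: its tip in the top crop is now at (520,110), up from about (530,125). Continuing.

Call:
apply_moves(grip=[-1,-1,-1,-1], offset=[[0,-0.0011,-0.0006],[0,-0.0011,-0.0006],[0,0,0],[0,0,0]], dr=[[0,0,0],[0,0,0],[0,0,0],[0,0,0]])

```text
time: 16.05
tool_pos: [0.5123, -0.0166, 0.5235]
tcp_rot: [2.142, 2.297, 0.002]
contact_force: [3.4, 1.1, 0.9]
width: 0.0131
```

```bash
python3 z.py 18
```

```text
t 16.05 th 1.0607 r 0.2962 Ft -2.55 Fr 2.45 w 0.0131 lat -0.0006 [3.36 1.05 0.89] tilt [ 0.002  0.    -1.   ]
t 16.15 th 1.0606 r 0.2962 Ft -2.80 Fr 2.10 w 0.0127 lat -0.0006 [3.4  1.12 0.47] tilt [ 0.002  0.    -1.   ]
```

View pics/z18.png

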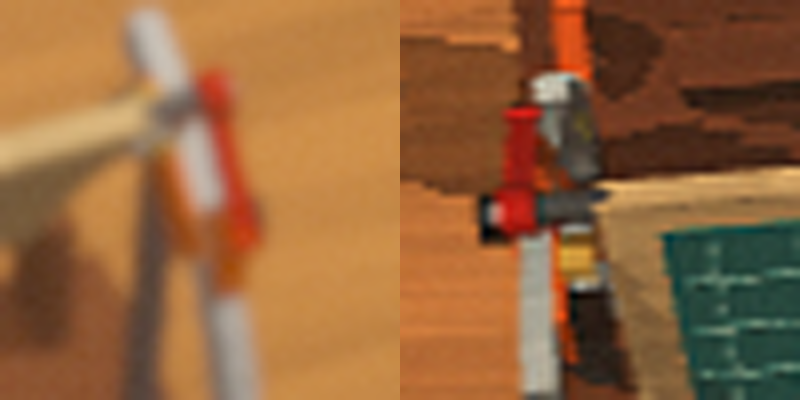

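Call:
apply_moves(grip=[-1,-1,-1,-1], offset=[[0,-0.0011,-0.0007],[0,-0.001,-0.0007],[0,0,0],[0,0,0]], dr=[[0,0,0],[0,0,0],[0,0,0],[0,0,0]])

```text
time: 16.55
tool_pos: [0.5103, -0.0167, 0.5247]
tcp_rot: [2.141, 2.297, 0.002]
contact_force: [5.8, 1.2, -2.0]
width: 0.0133
```

```bash
python3 z.py 19
```

```text
t 16.55 th 1.0681 r 0.2963 Ft -6.08 Fr 1.10 w 0.0133 lat -0.0006 [ 5.79  1.24 -1.97] tilt [ 0.002 -0.    -1.   ]
t 16.65 th 1.0680 r 0.2963 Ft -5.94 Fr 2.17 w 0.0131 lat -0.0006 [ 6.19  1.16 -0.96] tilt [ 0.002 -0.    -1.   ]
```

View pics/z19.png

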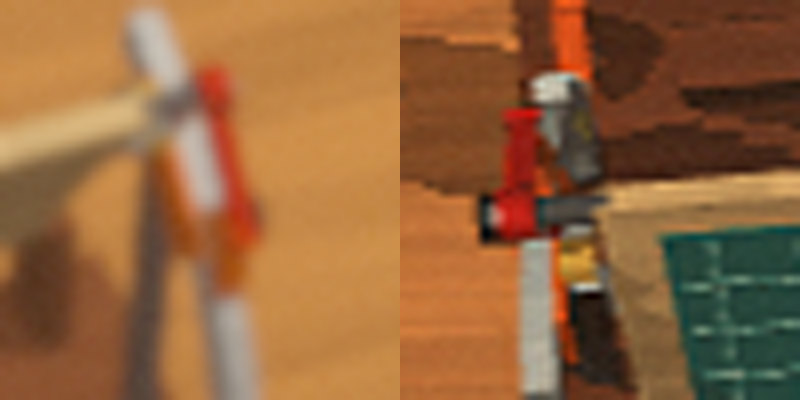

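Ft jumped from about -2.7 to -6 N and the pawl now moves rigidly with its pivot, so it looks thrown out and at the stop. A tiny step will confirm.

Call:
apply_moves(grip=[-1,-1,-1], offset=[[0,-0.0006,-0.0003],[0,0,0],[0,0,0]], dr=[[0,0,0],[0,0,0],[0,0,0]])

```text
time: 16.95
tool_pos: [0.5099, -0.0166, 0.5249]
tcp_rot: [2.141, 2.297, 0.002]
contact_force: [6.7, 0.8, -1.7]
width: 0.0128
```

```bash
python3 - <<'E'
from h import *
st()
for a in(1.065,.865,.665): pass
print(arc(1.065,.4,20));print(arc(.4,.0,20))
E
```

```text
t 16.95 th 1.0697 r 0.2964 Ft -6.69 Fr 1.74 w 0.0128 lat -0.0006 [ 6.67  0.83 -1.69] tilt [ 0.002 -0.    -1.   ]
[[0.0, 0.0084, 0.0048], [0.0, 0.0082, 0.0051], [0.0, 0.008, 0.0054], [0.0, 0.0078, 0.0056], [0.0, 0.0076, 0.0059], [0.0, 0.0074, 0.0061], [0.0, 0.0072, 0.0064], [0.0, 0.007, 0.0066], [0.0, 0.0068, 0.0068], [0.0, 0.0066, 0.0071], [0.0, 0.0063, 0.0073], [0.0, 0.0061, 0.0075], [0.0, 0.0058, 0.0077], [0.0, 0.0056, 0.0079], [0.0, 0.0053, 0.008], [0.0, 0.005, 0.0082], [0.0, 0.0048, 0.0084], [0.0, 0.0045, 0.0085], [0.0, 0.0042, 0.0087], [0.0, 0.0039, 0.0088]]
[[0.0, 0.0022, 0.0054], [0.0, 0.0021, 0.0054], [0.0, 0.002, 0.0054], [0.0, 0.0019, 0.0055], [0.0, 0.0018, 0.0055], [0.0, 0.0017, 0.0056], [0.0, 0.0015, 0.0056], [0.0, 0.0014, 0.0056], [0.0, 0.0013, 0.0056], [0.0, 0.0012, 0.0057], [0.0, 0.0011, 0.0057], [0.0, 0.001, 0.0057], [0.0, 0.0009, 0.0057], [0.0, 0.0008, 0.0058], [0.0, 0.0006, 0.0058], [0.0, 0.0005, 0.0058], [0.0, 0.0004, 0.0058], [0.0, 0.0003, 0.0058], [0.0, 0.0002, 0.0058], [0.0, 0.0001, 0.0058]]
```

The stop is met: about 4 N above lifting force at the handle, well under 12. Now lowering, with a check that the pawl stays out.

Call:
apply_moves(grip=[-1,-1,-1,-1,-1,-1], offset=[[0,0.004,0.0022],[0,0.005,0.003],[0,0.005,0.0031],[0,0.005,0.0032],[0,0.005,0.0033],[0,0,0]], dr=[[0,0,0],[0,0,0],[0,0,0],[0,0,0],[0,0,0],[0,0,0]], newtons=35)

```text
time: 17.55
tool_pos: [0.5341, -0.015, 0.5096]
tcp_rot: [2.142, 2.298, -0.0]
contact_force: [4.3, 1.1, 4.5]
width: 0.0129
```

```bash
python3 z.py 20
```

```text
t 17.55 th 0.9739 r 0.2957 Ft -1.09 Fr 6.19 w 0.0129 lat -0.0006 [4.32 1.11 4.51] tilt [ 0. -0. -1.]
t 17.65 th 0.9758 r 0.2957 Ft -0.13 Fr 5.39 w 0.0131 lat -0.0006 [3.03 1.48 4.39] tilt [ 0. -0. -1.]
```

View pics/z20.png

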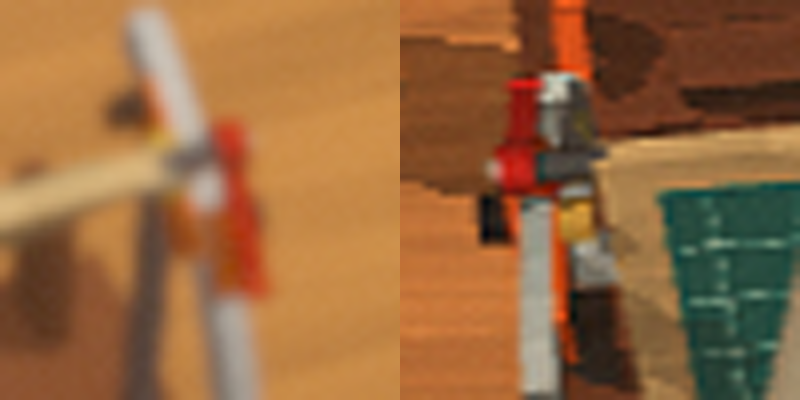

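The pawl is thrown and stays out: at 0.975 rad its tip is at (258,290), clear of the quadrant. Continuing down.

```bash
python3 - <<'E'
from h import *
print([r[1:] for r in arc(.975,.725,10,.2935)])
print([r[1:] for r in arc(.725,.45,11,.2925)])
E
```

```text
[[0.006, 0.0042], [0.0059, 0.0043], [0.0058, 0.0045], [0.0057, 0.0046], [0.0056, 0.0048], [0.0055, 0.0049], [0.0053, 0.005], [0.0052, 0.0052], [0.0051, 0.0053], [0.0049, 0.0054]]
[[0.0048, 0.0055], [0.0046, 0.0057], [0.0045, 0.0058], [0.0044, 0.0059], [0.0042, 0.006], [0.0041, 0.0061], [0.0039, 0.0062], [0.0037, 0.0063], [0.0036, 0.0064], [0.0034, 0.0065], [0.0033, 0.0065]]
```

Call:
apply_moves(grip=[-1,-1,-1,-1,-1,-1,-1,-1,-1,-1,-1], offset=[[0,0.0063,0.004],[0,0.0059,0.0043],[0,0.0058,0.0045],[0,0.0057,0.0046],[0,0.0056,0.0048],[0,0.0055,0.0049],[0,0.0053,0.005],[0,0.0052,0.0052],[0,0.0051,0.0053],[0,0.0049,0.0054],[0,0,0]], dr=[[0,0,0],[0,0,0],[0,0,0],[0,0,0],[0,0,0],[0,0,0],[0,0,0],[0,0,0],[0,0,0],[0,0,0],[0,0,0]])

```text
time: 18.75
tool_pos: [0.5883, -0.0112, 0.4605]
tcp_rot: [-2.141, -2.296, 0.004]
contact_force: [-2.5, 0.6, -3.4]
width: 0.0129
```

```bash
python3 -c "
from h import *
st()"
```

```text
t 18.75 th 0.7263 r 0.2944 Ft -0.96 Fr -4.10 w 0.0129 lat -0.0004 [-2.48  0.64 -3.44] tilt [-0.003 -0.    -1.   ]
```

Call:
apply_moves(grip=[-1,-1,-1,-1,-1,-1,-1,-1,-1,-1,-1,-1], offset=[[0,0.0043,0.0058],[0,0.0044,0.0058],[0,0.0045,0.0058],[0,0.0044,0.0059],[0,0.0042,0.006],[0,0.0041,0.0061],[0,0.0039,0.0062],[0,0.0037,0.0063],[0,0.0036,0.0064],[0,0.0034,0.0065],[0,0.0033,0.0065],[0,0,0]], dr=[[0,0,0],[0,0,0],[0,0,0],[0,0,0],[0,0,0],[0,0,0],[0,0,0],[0,0,0],[0,0,0],[0,0,0],[0,0,0],[0,0,0]])

```text
time: 19.95
tool_pos: [0.632, -0.0081, 0.3932]
tcp_rot: [-2.141, -2.297, 0.003]
contact_force: [-5.5, 0.3, -5.1]
width: 0.0129
```

```bash
python3 - <<'E'
from h import *
st()
im=grab_frame("scene");crop("",im,280,130,70,70,9,"s21c")
print([r[1:] for r in arc(.45,.05,16,.291)])
E
```

```text
t 19.95 th 0.4522 r 0.2935 Ft -2.22 Fr -7.13 w 0.0129 lat -0.0002 [-5.48  0.3  -5.11] tilt [-0.002 -0.    -1.   ]
[[0.0031, 0.0066], [0.0029, 0.0067], [0.0027, 0.0067], [0.0026, 0.0068], [0.0024, 0.0069], [0.0022, 0.0069], [0.0021, 0.007], [0.0019, 0.007], [0.0017, 0.0071], [0.0015, 0.0071], [0.0014, 0.0071], [0.0012, 0.0072], [0.001, 0.0072], [0.0008, 0.0072], [0.0006, 0.0072], [0.0005, 0.0073]]
```

View pics/s21c.png

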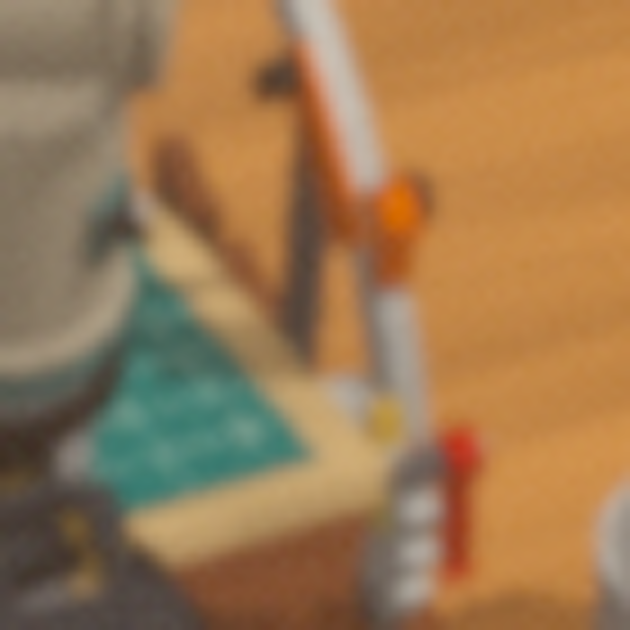

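The pawl hangs well clear at (460,450)–(455,575). Continuing down with radial relief.

Call:
apply_moves(grip=[-1,-1,-1,-1,-1,-1,-1,-1,-1,-1,-1,-1,-1,-1], offset=[[0,0.0026,0.0067],[0,0.0024,0.0067],[0,0.0025,0.0067],[0,0.0024,0.0068],[0,0.0022,0.0069],[0,0.0021,0.0069],[0,0.002,0.007],[0,0.0018,0.007],[0,0.0016,0.0071],[0,0.0014,0.0071],[0,0.0013,0.0071],[0,0.0011,0.0072],[0,0,0],[0,0,0]], dr=[[0,0,0],[0,0,0],[0,0,0],[0,0,0],[0,0,0],[0,0,0],[0,0,0],[0,0,0],[0,0,0],[0,0,0],[0,0,0],[0,0,0],[0,0,0],[0,0,0]])

```text
time: 21.4
tool_pos: [0.6552, -0.0065, 0.3114]
tcp_rot: [-2.142, -2.297, 0.001]
contact_force: [-5.7, 0.4, -2.1]
width: 0.013
```

```bash
python3 - <<'E'
from h import *
st()
im=grab_frame("scene");crop("",im,280,140,80,80,8,"s22c")
E
```

```text
t 21.40 th 0.1602 r 0.2912 Ft -1.21 Fr -5.93 w 0.0130 lat -0.0001 [-5.7   0.38 -2.14] tilt [-0.001  0.    -1.   ]
```

View pics/s22c.png

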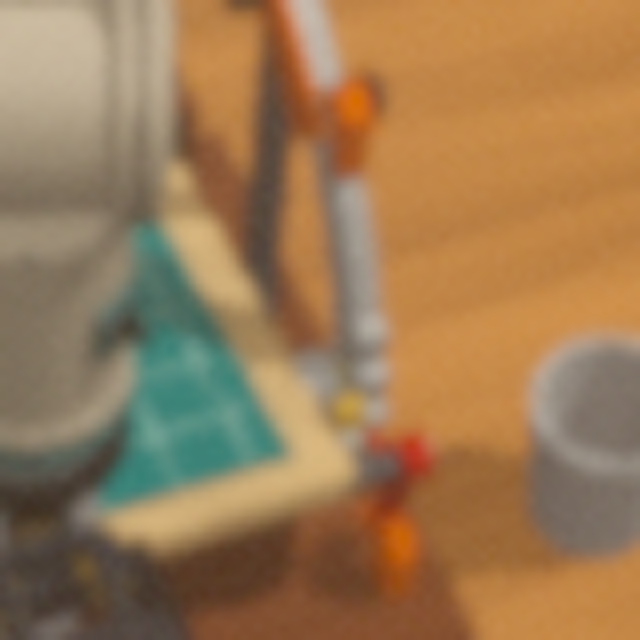

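The pawl (400,460) has reached the orange ramp (395,550). Going slower.

Call:
apply_moves(grip=[-1,-1,-1,-1,-1,-1,-1,-1,-1], offset=[[0,0.0,0.0045],[0,0.0002,0.0045],[0,0.0005,0.0045],[0,0.0005,0.0045],[0,0.0004,0.0045],[0,0.0003,0.0045],[0,0.0003,0.0045],[0,0,0],[0,0,0]], dr=[[0,0,0],[0,0,0],[0,0,0],[0,0,0],[0,0,0],[0,0,0],[0,0,0],[0,0,0],[0,0,0]])

```text
time: 22.35
tool_pos: [0.6573, -0.0063, 0.28]
tcp_rot: [-2.142, -2.297, 0.001]
contact_force: [-6.2, 0.2, -2.0]
width: 0.0128
```

```bash
python3 - <<'E'
from h import *
st()
im=grab_frame("scene");crop("",im,280,140,80,80,8,"s23c")
E
```

```text
t 22.35 th 0.0517 r 0.2899 Ft -1.67 Fr -6.31 w 0.0128 lat -0.0001 [-6.25  0.23 -2.  ] tilt [-0.001  0.    -1.   ]
```

View pics/s23c.png

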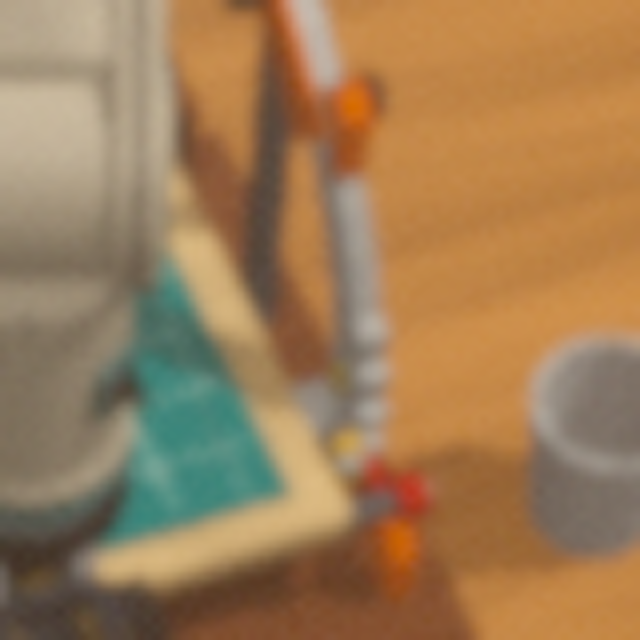

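Call:
apply_moves(grip=[-1,-1,-1,-1,-1,-1], offset=[[0,-0.0005,0.003],[0,-0.0005,0.003],[0,0,0.003],[0,0,0.003],[0,0,0],[0,0,0]], dr=[[0,0,0],[0,0,0],[0,0,0],[0,0,0],[0,0,0],[0,0,0]])

```text
time: 23.0
tool_pos: [0.6567, -0.0071, 0.2755]
tcp_rot: [2.142, 2.297, 0.005]
contact_force: [-18.7, 1.5, 40.1]
width: 0.013
```

```bash
python3 - <<'E'
from h import *
st()
E
```

```text
t 23.00 th 0.0364 r 0.2898 Ft 40.73 Fr -17.04 w 0.0130 lat -0.0005 [-18.65   1.52  40.08] tilt [ 0.003  0.002 -1.   ]
```

Contact: 40 N upward, so I've overrun the end stop. I'll relieve it and look.

Call:
apply_moves(grip=[-1,-1,-1], offset=[[0,-0.001,-0.004],[0,-0.0003,-0.0015],[0,0,0]], dr=[[0,0,0],[0,0,0],[0,0,0]])

```text
time: 23.3
tool_pos: [0.6563, -0.0067, 0.276]
tcp_rot: [2.14, 2.296, 0.005]
contact_force: [-6.3, 0.8, 8.0]
width: 0.0132
```

```bash
python3 - <<'E'
from h import *
st()
im=grab_frame("scene");cv2.imwrite("pics/s24f.png",im);crop("",im,240,120,120,110,6,"s24c")
im=grab_frame("top");cv2.imwrite("pics/t24f.png",im);crop("",im,185,165,130,120,5,"t24c")
E
```

```text
t 23.30 th 0.0381 r 0.2897 Ft 8.23 Fr -5.89 w 0.0132 lat -0.0004 [-6.27  0.79  8.  ] tilt [ 0.004  0.    -1.   ]
```

View pics/s24c.png

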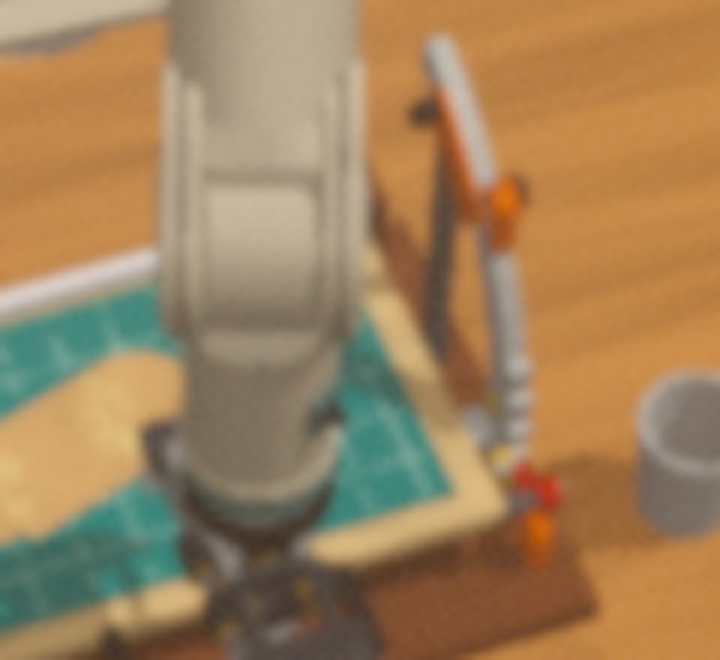

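View pics/t24c.png

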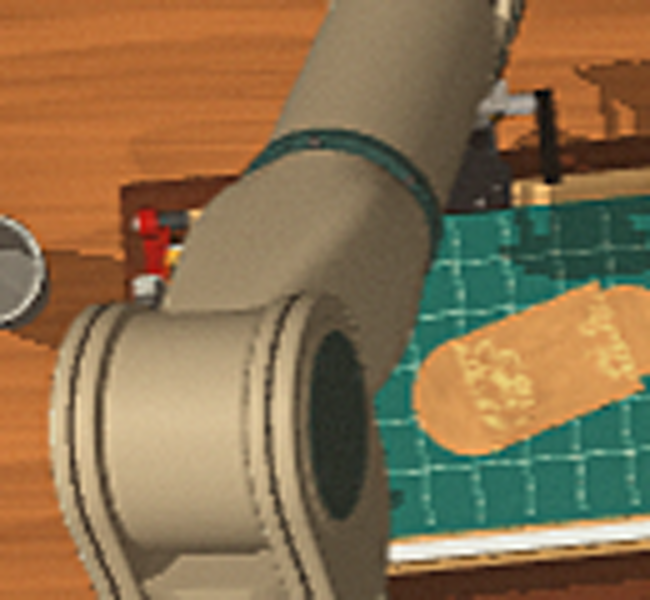

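```bash
python3 - <<'E'
from h import *
p,e=tri((330.8,201.3),(214.4,209.4));q=p-hg;print(e,q@xd,q@yd,q[2],np.arctan2(q[2],q@xd),np.hypot(q@xd,q[2]))
# board right-front edge corner seen in top? handle bar right end & arm
for th in(0,.02,.036):
  c=hg+xd*.29*np.cos(th)+[0,0,.29*np.sin(th)]
  for y in(-.06,.06): print(th,y,proj("scene",c+yd*y),proj("top",c+yd*y))
  c=hg+xd*.235*np.cos(th)+[0,0,.235*np.sin(th)]+yd*.192; print("pin",proj("scene",c),proj("top",c))
im=cv2.imread("pics/top0.png")
crop("",cv2.imread("pics/t24f.png"),265,165,60,50,10,"t24z")
crop("",cv2.imread("pics/s24f.png"),300,170,60,60,10,"s24z")
E
```

```text
0.002217073346009638 0.23189528012808236 0.1926679987381043 0.003190594531227345 0.013757904954922621 0.23191722842243628
0 -0.06 [[264.65155087 238.33265986]] [[291.542859   184.79110304]]
0 0.06 [[299.74794478 227.37625583]] [[254.2359246  188.03599609]]
pin [[330.57036823 202.65473865]] [[214.31291382 208.50639768]]
0.02 -0.06 [[264.60490517 237.39541804]] [[291.60883444 184.42013919]]
0.02 0.06 [[299.80583219 226.419053  ]] [[254.17279169 187.67574532]]
pin [[330.68575932 201.84779803]] [[214.148718   208.27053055]]
0.036 -0.06 [[264.5587703  236.62043581]] [[291.66441285 184.14714031]]
0.036 0.06 [[299.84291765 225.62868214]] [[254.12415359 187.41142823]]
pin [[330.77036339 201.18403723]] [[214.01822853 208.1019317 ]]
```

View pics/t24z.png

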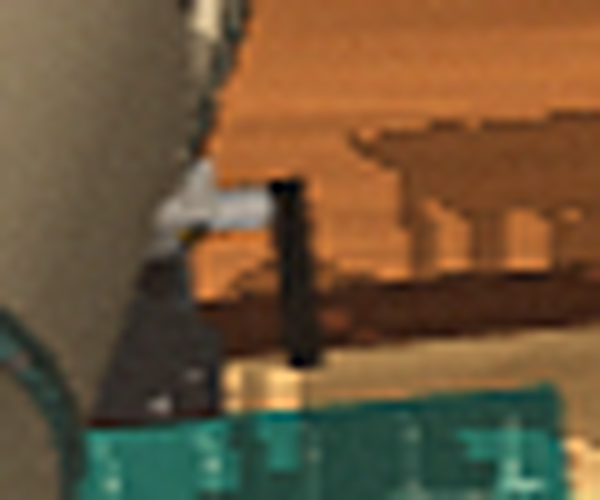

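View pics/s24z.png

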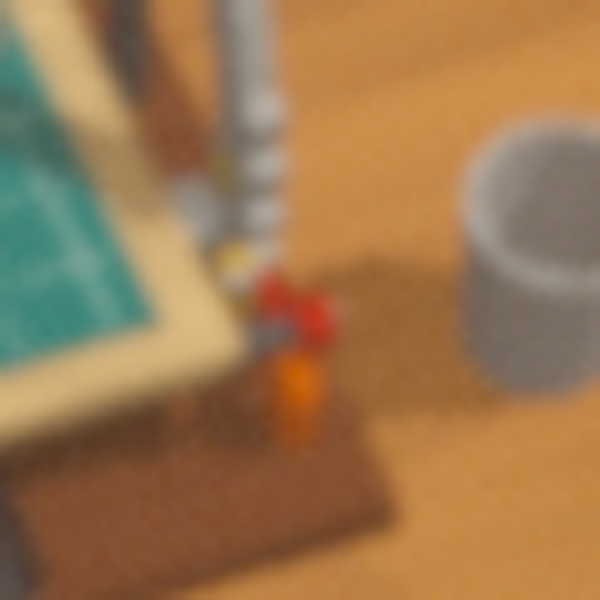

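The pawl arm (zoom 275,285) now points inward toward the quadrant, but angle resolution is coarse. The grasp has evidently slipped about 10 mm along the fingers. The board is supported from below, so I'll let go and back up, then measure the bar cleanly and regrip fresh.

Call:
apply_moves(grip=[-1,-1,-0.15,-0.15,-0.15,-0.15,-0.15,-0.15,-0.15,-0.15,-0.15], offset=[[0,-0.0005,-0.0007],[0,0,0],[0,0,0],[0,0,0],[0,0,0],[0,0,-0.015],[0,0,-0.03],[0,0,-0.03],[0,0,-0.03],[0,0,-0.025],[0,0,0]], dr=[[0,0,0],[0,0,0],[0,0,0],[0,0,0],[0,0,0],[0,0,0],[0,0,0],[0,0,0],[0,0,0],[0,0,0],[0,0,0]])

```text
time: 24.5
tool_pos: [0.6561, -0.0071, 0.4093]
tcp_rot: [2.138, 2.293, 0.009]
contact_force: [0.0, -0.5, 0.6]
width: 0.0399
```

```bash
python3 - <<'E'
from h import *
st()
im=grab_frame("scene");cv2.imwrite("pics/s25f.png",im);crop("",im,240,150,120,100,6,"s25c")
im=grab_frame("top");cv2.imwrite("pics/t25f.png",im);crop("",im,185,165,130,120,5,"t25c")
E
```

```text
t 24.50 th 0.4614 r 0.3240 Ft 0.54 Fr 0.25 w 0.0399 lat -0.0010 [ 0.02 -0.54  0.6 ] tilt [ 0.009 -0.    -1.   ]
```

View pics/s25c.png

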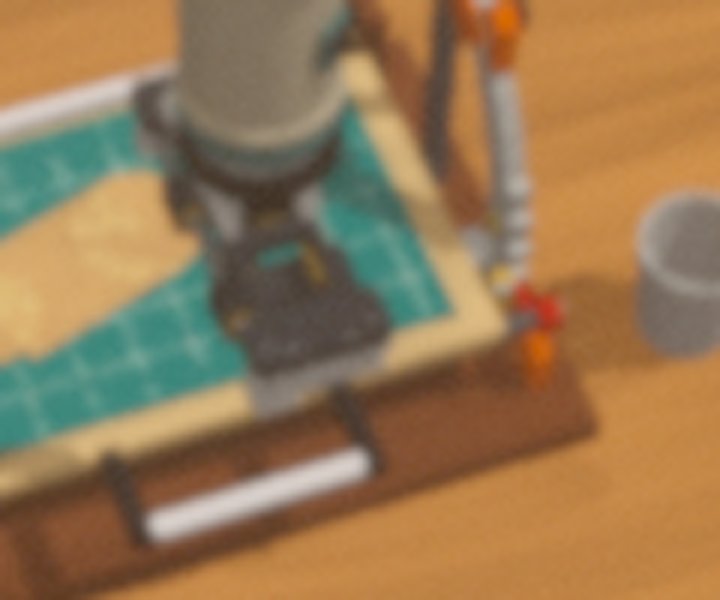

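View pics/t25c.png

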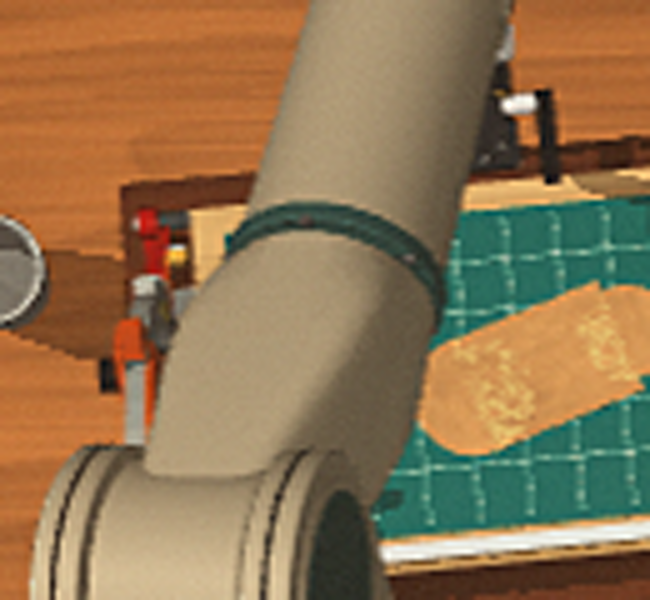

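The bar is fully visible, crop (150,525)–(370,460). The pawl tip points in toward the quadrant in the top view (155,255). Next: the bar's angle from the scene view.

```bash
python3 - <<'E'
from h import *
from scipy.optimize import minimize_scalar
for f,box in(("scene0",(255,195,50,22)),("s25f",(262,222,42,22))):
    im=cv2.imread(f"pics/{f}.png");c,a,b=bar(im,box)
    def P(th): return proj("scene",hg+xd*.29*np.cos(th)+[0,0,.29*np.sin(th)])[0]
    r=minimize_scalar(lambda t:np.sum((P(t)-c)**2),bounds=(-.1,.6),method="bounded")
    print(f,c,a,b.round(1).tolist(),"th",r.x,"resid",P(r.x)-c)
s=get_state();M=R.from_rotvec(s["tcp_rot"]).as_matrix();print("to go",M.T@(hg+.29*xd-s["tool_pos"])-[0,0,.18])
E
```

```text
scene0 [279.88757396 206.43786982] 169 [[261.0, 209.8], [297.6, 198.8], [298.9, 203.0], [262.3, 214.0]] th 0.4155091267778755 resid [-0.10413075  0.01714863]
s25f [282.53125 231.9375 ] 160 [[264.2, 235.4], [299.5, 224.4], [300.8, 228.6], [265.5, 239.6]] th 0.01868366903546123 resid [-0.20414019 -0.00020539]
to go [1.21358315e-04 2.13727649e-03 1.40015024e-01]
```

Call:
apply_moves(grip=[-0.15,-0.15,-0.15,-0.15,-0.15,-0.15,-0.15,-0.15], offset=[[0,0.002,0.025],[0,0,0.03],[0,0,0.03],[0,0,0.025],[0,0,0.015],[0,0,0.009],[0,0,0],[0,0,0]], dr=[[0,-0.004,0],[0,-0.004,0],[0,0,0],[0,0,0],[0,0,0],[0,0,0],[0,0,0],[0,0,0]])

```text
time: 25.4
tool_pos: [0.6573, -0.0073, 0.2709]
tcp_rot: [2.138, 2.293, -0.007]
contact_force: [-0.2, -0.1, 0.3]
width: 0.0401
```

```bash
python3 - <<'E'
from h import *
st()
s=get_state();M=R.from_rotvec(s["tcp_rot"]).as_matrix();print(s["tool_pos"],"to go",M.T@(hg+.29*xd+[0,0,.003]-s["tool_pos"])-[0,0,.18])
im=grab_frame("scene");crop("",im,240,150,120,100,6,"s26c")
E
```

```text
t 25.40 th 0.0202 r 0.2899 Ft 0.26 Fr -0.20 w 0.0401 lat -0.0026 [-0.2  -0.08  0.25] tilt [ 0.002 -0.008 -1.   ]
[ 0.65728218 -0.00730479  0.27085278] to go [0.00259728 0.0001186  0.00283786]
```

View pics/s26c.png

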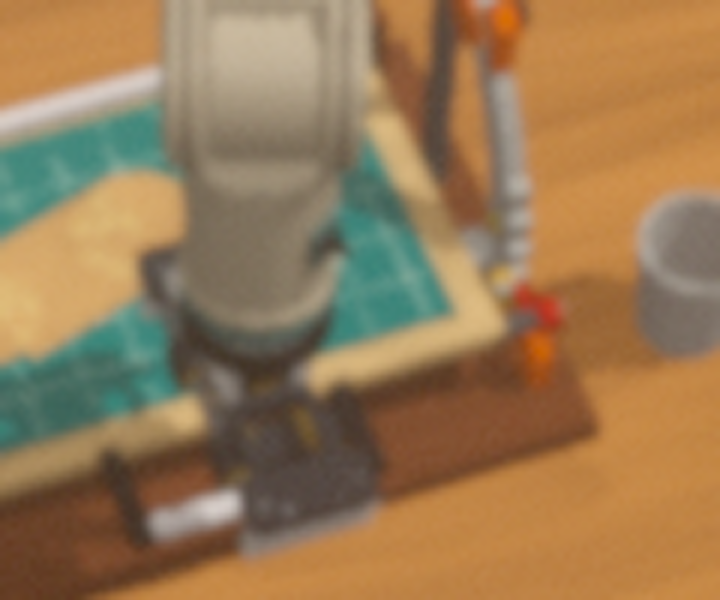

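The open fingers pass freely below the earlier contact height, so the grasp did slip and the end stop took the load. Regripping more firmly.

Call:
apply_moves(grip=[-0.15,-0.15,-1,-1,-1,-1,-1], offset=[[0.0015,0,0.002],[0,0,0],[0,0,0],[0,0,0],[0,0,0],[0,0,0],[0,0,0]], dr=[[0,0.008,0],[0,0,0],[0,0,0],[0,0,0],[0,0,0],[0,0,0],[0,0,0]], newtons=45)

```text
time: 26.15
tool_pos: [0.6569, -0.0057, 0.2682]
tcp_rot: [2.142, 2.298, 0.001]
contact_force: [0.8, 0.6, -0.3]
width: 0.0128
```

```bash
python3 - <<'E'
from h import *
st()
E
```

```text
t 26.15 th 0.0112 r 0.2895 Ft -0.33 Fr 0.81 w 0.0128 lat 0.0006 [ 0.78  0.55 -0.33] tilt [ 0.001  0.    -1.   ]
```

Call:
apply_moves(grip=[-1,-1,-1], offset=[[0,0,0.001],[0,0,0],[0,0,0]], dr=[[0,0,0],[0,0,0],[0,0,0]])

```text
time: 26.45
tool_pos: [0.6569, -0.0057, 0.2681]
tcp_rot: [2.142, 2.298, 0.001]
contact_force: [-1.1, 0.1, 6.4]
width: 0.0133
```

```bash
python3 - <<'E'
from h import *
st()
E
```

```text
t 26.45 th 0.0108 r 0.2895 Ft 6.38 Fr -1.07 w 0.0133 lat 0.0006 [-1.15  0.07  6.37] tilt [ 0.001  0.    -1.   ]
```

Call:
apply_moves(grip=[-1,-1,-1], offset=[[0,0,0.001],[0,0,0],[0,0,0]], dr=[[0,0,0],[0,0,0],[0,0,0]])

```text
time: 26.75
tool_pos: [0.6569, -0.0058, 0.268]
tcp_rot: [2.142, 2.298, 0.002]
contact_force: [-3.1, 0.5, 11.0]
width: 0.013
```

```bash
python3 - <<'E'
from h import *
st()
E
```

```text
t 26.75 th 0.0105 r 0.2895 Ft 11.07 Fr -2.96 w 0.0130 lat 0.0005 [-3.12  0.47 11.04] tilt [ 0.001  0.001 -1.   ]
```

Pushing gave 11 N for 0.1 mm of travel: the board is flat on its end stop. Now raising for the second notch; .325 rad at the handle means about 92 mm up and 15 mm back.

```bash
python3 - <<'E'
from h import *
print([r[1:] for r in arc(0,.325,16)])
E
```

```text
[[-0.0001, -0.0059], [-0.0002, -0.0059], [-0.0003, -0.0059], [-0.0004, -0.0059], [-0.0005, -0.0059], [-0.0007, -0.0059], [-0.0008, -0.0058], [-0.0009, -0.0058], [-0.001, -0.0058], [-0.0011, -0.0058], [-0.0012, -0.0058], [-0.0014, -0.0057], [-0.0015, -0.0057], [-0.0016, -0.0057], [-0.0017, -0.0056], [-0.0018, -0.0056]]
```

Call:
apply_moves(grip=[-1,-1,-1,-1,-1,-1,-1,-1,-1,-1,-1], offset=[[0,0,-0.002],[0,-0.0001,-0.0059],[0,-0.0002,-0.0059],[0,-0.0003,-0.0059],[0,-0.0004,-0.0059],[0,-0.0005,-0.0059],[0,-0.0007,-0.0059],[0,-0.0008,-0.0058],[0,-0.0009,-0.0058],[0,0,0],[0,0,0]], dr=[[0,0,0],[0,0,0],[0,0,0],[0,0,0],[0,0,0],[0,0,0],[0,0,0],[0,0,0],[0,0,0],[0,0,0],[0,0,0]])

```text
time: 27.85
tool_pos: [0.6531, -0.0059, 0.3156]
tcp_rot: [2.142, 2.297, 0.001]
contact_force: [2.7, 0.9, -4.3]
width: 0.0127
```

```bash
python3 - <<'E'
from h import *
st()
im=grab_frame("scene");crop("",im,280,140,80,80,8,"s27c")
E
```

```text
t 27.85 th 0.1752 r 0.2902 Ft -4.74 Fr 1.99 w 0.0127 lat 0.0006 [ 2.73  0.92 -4.32] tilt [ 0.001  0.    -1.   ]
```

View pics/s27c.png

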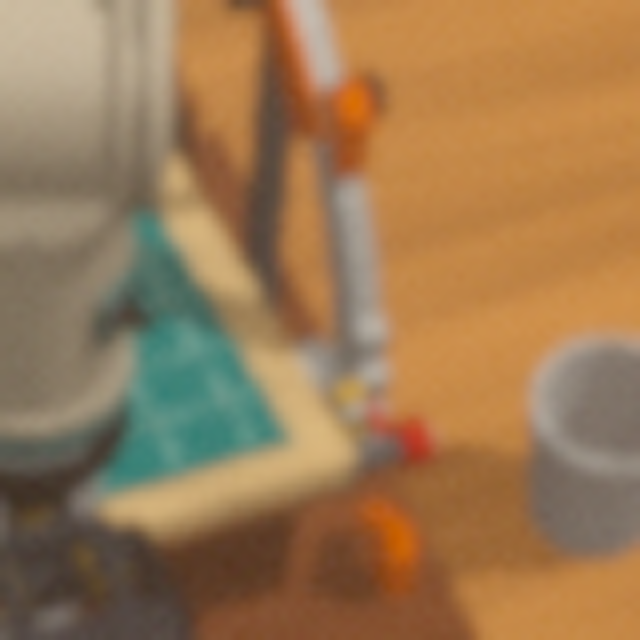

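The pawl has come away from the ramp with its arm turned in. Continuing to about 0.325 rad.

Call:
apply_moves(grip=[-1,-1,-1,-1,-1,-1,-1,-1,-1,-1], offset=[[0,-0.001,-0.0058],[0,-0.0011,-0.0058],[0,-0.0011,-0.0058],[0,-0.0012,-0.0057],[0,-0.0014,-0.0057],[0,-0.0015,-0.0057],[0,-0.0016,-0.0056],[0,-0.0018,-0.0056],[0,0,0],[0,0,0]], dr=[[0,0,0],[0,0,0],[0,0,0],[0,0,0],[0,0,0],[0,0,0],[0,0,0],[0,0,0],[0,0,0],[0,0,0]])

```text
time: 28.9
tool_pos: [0.6423, -0.0067, 0.3611]
tcp_rot: [2.142, 2.298, 0.001]
contact_force: [4.8, -0.1, -2.9]
width: 0.0125
```

```bash
python3 - <<'E'
from h import *
st()
im=grab_frame("scene");cv2.imwrite("pics/s28f.png",im);crop("",im,280,140,80,80,8,"s28c")
im=grab_frame("top");cv2.imwrite("pics/t28f.png",im);crop("",im,195,195,60,60,10,"t28c")
for th in(.29,.31,.33,.35):
  c=hg+xd*.235*np.cos(th)+[0,0,.235*np.sin(th)]+yd*.2; print("pin",th,proj("scene",c),proj("top",c))
E
```

```text
t 28.90 th 0.3364 r 0.2911 Ft -4.32 Fr 3.53 w 0.0125 lat 0.0005 [ 4.77 -0.11 -2.91] tilt [ 0.001  0.    -1.   ]
pin 0.29 [[333.41039965 187.92111704]] [[209.46551836 208.17068743]]
pin 0.31 [[333.36428462 186.778902  ]] [[209.31841746 208.36856591]]
pin 0.33 [[333.30610197 185.61680819]] [[209.17360453 208.59820281]]
pin 0.35 [[333.23581437 184.43535326]] [[209.03116255 208.8597821 ]]
```

View pics/s28c.png

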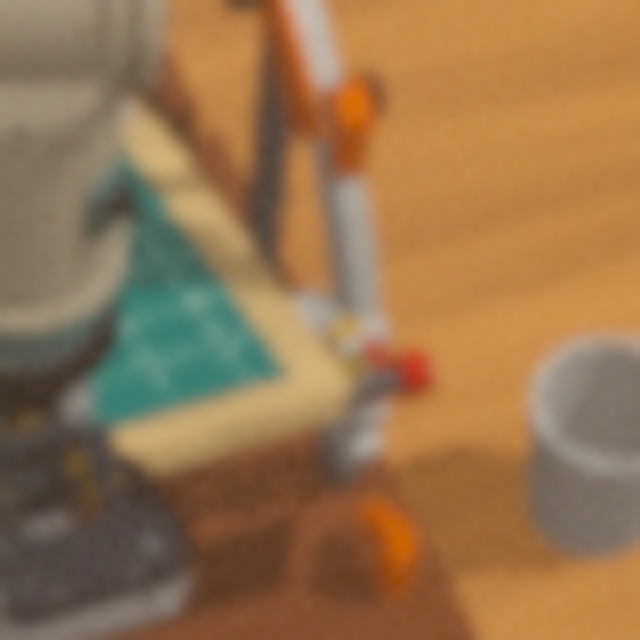

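View pics/t28c.png

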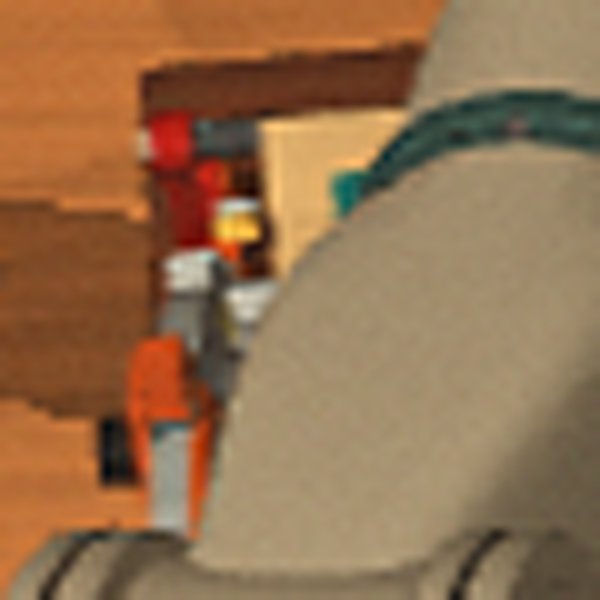

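The pin at scene crop (413,370) corresponds to about 0.32–0.335 rad, just past notch 2, with the pawl tip on the quadrant. Letting down gently.

Call:
apply_moves(grip=[-1,-1,-1,-1,-1,-1,-1,-1,-1], offset=[[0,-0.0002,-0.001],[0,0,0],[0,0.0007,0.0018],[0,0.0006,0.0018],[0,0.0006,0.0018],[0,0.0006,0.0018],[0,0.0005,0.0018],[0,0,0],[0,0,0]], dr=[[0,0,0],[0,0,0],[0,0,0],[0,0,0],[0,0,0],[0,0,0],[0,0,0],[0,0,0],[0,0,0]])

```text
time: 29.9
tool_pos: [0.645, -0.0065, 0.3526]
tcp_rot: [-2.142, -2.298, 0.0]
contact_force: [5.4, 0.3, -1.7]
width: 0.0133
```

```bash
python3 - <<'E'
from h import *
st()
E
```

```text
t 29.90 th 0.3060 r 0.2910 Ft -3.24 Fr 4.70 w 0.0133 lat 0.0005 [ 5.45  0.26 -1.67] tilt [-0. -0. -1.]
```

Call:
apply_moves(grip=[-1,-1,-1,-1], offset=[[0,0.0007,0.0012],[0,0.0007,0.0012],[0,0,0],[0,0,0]], dr=[[0,0,0],[0,0,0],[0,0,0],[0,0,0]])

```text
time: 30.3
tool_pos: [0.6459, -0.0066, 0.3506]
tcp_rot: [-2.142, -2.297, 0.001]
contact_force: [-0.1, -0.2, 4.2]
width: 0.0127
```

```bash
python3 - <<'E'
from h import *
st()
E
```

```text
t 30.30 th 0.2988 r 0.2910 Ft 4.05 Fr 1.17 w 0.0127 lat 0.0005 [-0.06 -0.22  4.21] tilt [-0.002  0.    -1.   ]
```

Call:
apply_moves(grip=[-1,-1,-1], offset=[[0,0.0004,0.0012],[0,0,0],[0,0,0]], dr=[[0,0,0],[0,0,0],[0,0,0]])

```text
time: 30.6
tool_pos: [0.6462, -0.0065, 0.3498]
tcp_rot: [-2.142, -2.297, 0.001]
contact_force: [-1.1, 1.0, 8.1]
width: 0.0124
```

```bash
python3 - <<'E'
from h import *
st()
E
```

```text
t 30.60 th 0.2957 r 0.2910 Ft 8.02 Fr 1.34 w 0.0124 lat 0.0005 [-1.13  1.03  8.06] tilt [-0.002  0.    -1.   ]
```

The tooth carries it at about 0.29 (Ft +8 N). I'll relieve the push, look, then let go.

Call:
apply_moves(grip=[-1,-1], offset=[[0,-0.0003,-0.0012],[0,0,0]], dr=[[0,0,0],[0,0,0]])

```text
time: 30.8
tool_pos: [0.6459, -0.0065, 0.3506]
tcp_rot: [-2.142, -2.297, 0.002]
contact_force: [-0.5, 0.5, 5.4]
width: 0.0128
```

```bash
python3 - <<'E'
from h import *
st()
im=grab_frame("scene");cv2.imwrite("pics/s29f.png",im);crop("",im,300,160,50,50,12,"s29c")
E
```

```text
t 30.80 th 0.2985 r 0.2910 Ft 5.34 Fr 1.15 w 0.0128 lat 0.0005 [-0.5   0.47  5.45] tilt [-0.002  0.    -1.   ]
```

View pics/s29c.png

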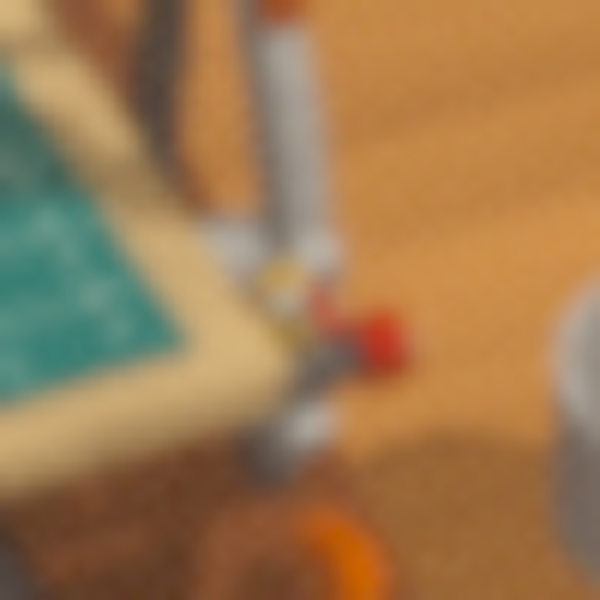

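Call:
apply_moves(grip=[-1,-1,-1,-1], offset=[[0,-0.0003,-0.0009],[0,0,0],[0,0,0],[0,0,0]], dr=[[0,0,0],[0,0,0],[0,0,0],[0,0,0]], newtons=10)

```text
time: 31.25
tool_pos: [0.6458, -0.0066, 0.3509]
tcp_rot: [-2.142, -2.297, 0.002]
contact_force: [-1.7, -1.0, 0.6]
width: 0.0137
```

```bash
python3 - <<'E'
from h import *
st()
E
```

```text
t 31.25 th 0.2996 r 0.2908 Ft 1.11 Fr -1.47 w 0.0137 lat 0.0003 [-1.67 -1.01  0.63] tilt [-0.002 -0.    -1.   ]
```

Call:
apply_moves(grip=[-1,-1,-1], offset=[[0,0,0],[0,0,0],[0,0,0]], dr=[[0,0,0],[0,0,0],[0,0,0]], newtons=3)

```text
time: 31.55
tool_pos: [0.6457, -0.0066, 0.3509]
tcp_rot: [-2.142, -2.297, 0.002]
contact_force: [-2.7, -2.3, 0.9]
width: 0.0139
```

```bash
python3 - <<'E'
from h import *
st()
im=grab_frame("scene");cv2.imwrite("pics/s30f.png",im);crop("",im,300,160,50,50,12,"s30c")
d=np.abs(im[160:210,300:350].astype(int)-cv2.imread("pics/s29f.png")[160:210,300:350]).max(2);print(d.max(),(d>30).sum())
E
```

```text
t 31.55 th 0.2998 r 0.2909 Ft 1.65 Fr -2.43 w 0.0139 lat 0.0004 [-2.67 -2.26  0.86] tilt [-0.002 -0.    -1.   ]
18 0
```

With the grip at 3 N nothing moves and the tooth bears the board. Opening and backing off straight up.

Call:
apply_moves(grip=[-0.6,-0.3,-0.15,-0.15,-0.15,-0.15,-0.15,-0.15,-0.15,-0.15,-0.15,-0.15,-0.15], offset=[[0,0,0],[0,0,0],[0,0,0],[0,0,0],[0,0,-0.01],[0,0,-0.02],[0,0,-0.03],[0,0,-0.03],[0,0,-0.03],[0,0,-0.03],[0,0,-0.02],[0,0,0],[0,0,0]], dr=[[0,0,0],[0,0,0],[0,0,0],[0,0,0],[0,0,0],[0,0,0],[0,0,0],[0,0,0],[0,0,0],[0,0,0],[0,0,0],[0,0,0],[0,0,0]])

```text
time: 32.9
tool_pos: [0.646, -0.0064, 0.5215]
tcp_rot: [2.142, 2.298, 0.001]
contact_force: [0.5, -0.9, 0.2]
width: 0.0398
```

```bash
python3 - <<'E'
from h import *
from scipy.optimize import minimize_scalar
st()
im=grab_frame("scene");cv2.imwrite("pics/s31f.png",im);crop("",im,190,90,190,140,4,"s31c")
c,a,b=bar(im,(255,203,50,24))
P=lambda th:proj("scene",hg+xd*.29*np.cos(th)+[0,0,.29*np.sin(th)])[0]
r=minimize_scalar(lambda t:np.sum((P(t)-c)**2),bounds=(-.1,.6),method="bounded")
print(c,a,"th",r.x,P(r.x)-c)
E
```

```text
t 32.90 th 0.7442 r 0.3786 Ft -0.17 Fr 0.51 w 0.0398 lat 0.0006 [ 0.55 -0.85  0.22] tilt [ 0.  0. -1.]
[281.1849711  215.39884393] 173 th 0.29572646313328377 [-0.08481498  0.01080224]
```

View pics/s31c.png

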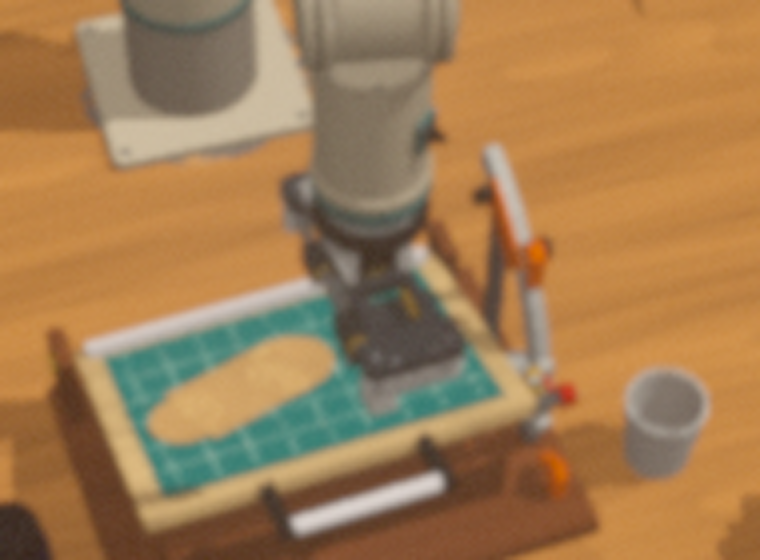

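The bar reads 0.2957 with the same +0.0055 bias as at the start, so 0.290: the second notch. One last stability and bystander check, then hand in.

Call:
apply_moves(grip=[-0.15,-0.15,-0.15,-0.15,-0.15], offset=[[0,0,0],[0,0,0],[0,0,0],[0,0,0],[0,0,0]], dr=[[0,0,0],[0,0,0],[0,0,0],[0,0,0],[0,0,0]])

```text
time: 33.45
tool_pos: [0.6462, -0.0064, 0.5212]
tcp_rot: [-2.142, -2.298, 0.0]
contact_force: [0.3, -0.2, 0.9]
width: 0.0397
```

```bash
python3 - <<'E'
from h import *
im=grab_frame("scene");c,a,b=bar(im,(255,203,50,24));print(c)
i0=cv2.imread("pics/scene0.png")
d=(np.abs(im.astype(int)-i0).max(2)>45).astype(np.uint8)
n,l,s,ce=cv2.connectedComponentsWithStats(d);print([(tuple(x[:4].tolist()),int(x[4])) for x in s[1:] if x[4]>8])
t=grab_frame("top");t0=cv2.imread("pics/top0.png")
d=(np.abs(t.astype(int)-t0).max(2)>45).astype(np.uint8)
n,l,s,ce=cv2.connectedComponentsWithStats(d);print([(tuple(x[:4].tolist()),int(x[4])) for x in s[1:] if x[4]>8])
print(get_state()["qvel"].round(3)); close_job()
E
```

```text
[281.23255814 215.34302326]
[((260, 0, 45, 162), 4439), ((413, 0, 11, 10), 55), ((413, 0, 35, 43), 626), ((226, 7, 7, 7), 31), ((422, 9, 6, 5), 15), ((223, 19, 6, 5), 19), ((212, 30, 5, 4), 17), ((254, 32, 6, 10), 28), ((212, 37, 8, 20), 90), ((406, 36, 24, 23), 271), ((418, 42, 7, 4), 13), ((222, 44, 27, 22), 325), ((393, 48, 13, 35), 192), ((432, 60, 10, 9), 33), ((422, 65, 8, 22), 76), ((436, 65, 5, 6), 21), ((160, 103, 7, 3), 13), ((97, 111, 71, 147), 2325), ((218, 115, 47, 13), 272), ((328, 120, 5, 6), 13), ((334, 121, 9, 3), 11), ((187, 124, 28, 6), 100), ((238, 129, 6, 2), 9), ((297, 161, 4, 3), 10), ((274, 164, 41, 26), 521), ((225, 171, 48, 22), 161), ((312, 171, 9, 7), 38), ((226, 179, 49, 23), 301), ((324, 178, 10, 8), 55), ((224, 183, 100, 42), 1656), ((325, 186, 9, 7), 30), ((220, 207, 4, 7), 9), ((110, 223, 4, 9), 16), ((105, 233, 8, 24), 93)]
[((0, 104, 333, 316), 26708), ((310, 191, 150, 229), 9144), ((336, 204, 23, 14), 105), ((209, 206, 14, 15), 74), ((306, 213, 8, 4), 10), ((285, 216, 7, 3), 9), ((307, 222, 16, 21), 61), ((325, 232, 2, 6), 10), ((355, 233, 34, 28), 202), ((319, 255, 5, 3), 9), ((304, 256, 9, 2), 15), ((275, 360, 33, 21), 423), ((272, 387, 23, 15), 134), ((298, 396, 9, 11), 51), ((294, 405, 6, 5), 15), ((301, 409, 5, 3), 11), ((292, 410, 3, 4), 9), ((122, 412, 4, 7), 13), ((281, 412, 7, 5), 14), ((255, 418, 10, 2), 14)]
[ 0.    -0.001 -0.001 -0.002 -0.     0.001 -0.   ]
the job is handed in; nothing more can be done
```

The board now rests in the second notch from the bottom, and the job was handed in at about 33.5 s of the 72 s allowed.

**Lift and throw:** I lifted the board by its handle to the rubber stop at about 1.07 rad. The force there was about 4 N above lifting, under the 12 N forcing limit. The pawl went out, and the pictures on the way down showed it still out.

**Flat and re-arm:** I lowered it under control at no more than 0.3 rad/s, flat onto the end stop. A light push of 11 N moved it only 0.1 mm. The pawl had turned back in.

**Second notch:** I raised it to about 0.33 rad and let it down onto the tooth. I loosened the grip to 3 N, saw no movement, then opened and withdrew.

**Last checks:** The camera reads 0.2957 rad, and the same method read 0.0055 too high at the start, so the angle is about 0.290. The bar shifted by less than 0.1 px between the last two pictures, over about half a second. The gripper is clear above the board.

**What went wrong or disagreed:**
- The bar slid about 10 mm along the fingers during the long swing, so I met the flat end stop sooner than expected. That put about 40 N on the handle for a moment, right at the limit if it counts as the gripper pressing on something. I backed off, let go while the board was supported, and regripped.
- I compared the last pictures with the first for the bystanders. The arm hides part of the view and its shadow had moved, so some of the differences lie over the jar and awl areas. I put those down to shadow; the arm never went near them. In the last close view the pot was where it had been.

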